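Prop the engraver's guard flap and move the engraved backplate to the drilling jig

ROBOT

A 6-joint arm with a two-finger parallel gripper is mounted at the origin on the work surface. World frame = base frame: x ahead of the robot, y to its left, z up, the work surface at z = 0. Lengths are in m, angles in rad, forces in N, time in s.
With the tool pointing down it reaches from about 0.35 to 0.975 m from the base axis. Payload 4.9 kg.
Tool frame: the origin (TCP) lies at the very end of the fingers, on their centre line; the grasp point (between the pads) lies 19 mm behind it; x points along the fingers, z is the direction in which the jaws open and shut, and the axes are right-handed (so a half turn about x gives the same grasp; the last joint's range is limited). The gripper opens to 85 mm and grips with 20 to 120 N. Pads are 22 mm wide; open, the fingers measure 114 mm over their backs; the gripper's body (76 mm by 85 mm) begins 54 mm behind the grasp point. The pads swing forward as they close: fully open they stand 13 mm farther back than shut.
Start: joints at [-1.242, 0.053, 1.613, -0, 1.476, -0.119], TCP at [0.271, -0.563, 0.231] pointing down, gripper open.
Joint ranges: [-3.01, 3.01], [-1.01, 2.22], [0.06, 2.58], [-1.02, 4.17], [0.09, 2.62], [-3.14, 3.14]. Speed limits (rad/s): [2.57, 2.57, 3.14, 3.14, 3.14, 3.14].

INTERFACE

Orientations are given as a unit quaternion [w, x, y, z].
In Python, from plant import manip, vision, job gives the robot as it stands.
- The arm moves only by the tool servo_tool, never from a script. Its arguments are lists of equal length, an entry for each row: "twist": the turn, a rotation vector about the world's x, y, z in rad, a list of three; "xyz": the shift along the world's x, y, z in cm, a list of three; "fingers": the opening, from 0 (shut) to 1 (fully open). In form: {"twist": [[wx, wy, wz], ...], "xyz": [[x, y, z], ...], "fingers": [fingers, ...]}. A call has 1 to 8 rows; each row shifts and turns the commanded pose from where the row before left it; what a row does not reach is not made up. A row lasts 1/8 s, in which the tool goes at most 62.5 mm and 10.7 degrees, less where a joint would pass 70% of its speed; a pose out of reach is approached as far as the arm can. A call with a gripper value outside its range is refused whole. The fingers move at their own pace and stop on an object; the grip force is fixed at half the most. Time passes only in rows, so rows that do not move let the fingers close. It gives the time, the measured TCP pose, the force and the opening at its end, in the units of the state.
- manip.state(): the state, without advancing time (a new reading comes with each control period).
- vision.grab_frame(name): name is "scene" or "top"; returns the picture (384x512x3 uint8, red, green, blue); there is no depth.
- vision.get_calibration(name): a dict with "camera_matrix" (3x3 intrinsics, pixels), "origin" and "orientation" of the camera in the world. Camera axes: x right, y up, looking along -z (the intrinsics and any distortion apply to the point x, -y, -z); pixel columns grow to the right and rows downward; lengths in m; the calibration is good to about 2 mm. A picture is of the moment at which its call begins. get_calibration takes no time and is no camera call.
- job.job_done(): hands the job in, once; it reports no verdict.
Trained networks look in the newest picture that a camera, given by its name, has taken for a name from the list of things; names that differ only in an ending like _2 or _b are one class to them, and where a whole thing is asked for, a point or a joint stands for the part that bears it (a point fixed in the world has none). Each returns a list of dicts, best first, with "score" (0 to 1); they miss things now and then, are a little off and sometimes report something else, mostly with a low value. They report only what shows in the picture. A call takes as long as a camera call. They do not tell look-alikes from the thing itself.
- vision.spot_in(camera, label): "extent" ([centre column, centre row, width, height] in pixels, round what is visible of it).
The state is a dict: "time": time; "joint_pos": joint angles; "joint_vel": joint speeds; "joint_efforts": joint torques, N m; "tool_pos": TCP position; "tool_rot": TCP orientation; "contact_force": force on the tool from outside, world axes, zero at the start; "ft_torque": the same for the moment, N m; "gripper_width": opening from 0.0 (shut) to 1.0 (fully open).
Only numpy, scipy, OpenCV 4.12 (cv2) and the standard library are available. Lean on these libraries where they do the work, as an engineer would, in place of code of your own. Each camera call takes 0.05 s, during which the arm holds its last target.

TASK

Lift the engraver's guard flap by its tab and lean it back, swing the hooked stay up at its side and bring the flap forward until its stud rests in the stay's hook. With the flap standing on its stay, lift the engraved wooden backplate off its dowels in the machine and lower it over the two dowels of the drilling jig on the bench until it lies flush, either end first. Do not let the flap fall, do not drop the backplate, leave the other things on the bench where they are, and leave the flap propped.

Things in the scene. Friction and masses are not known exactly. Their poses are not given: they have to be found in the camera images.
- engraver: Low grey bench machine, fixed: chassis 275 (x) x 400 (y) mm, 85 mm high; open chamber with walls to 115 mm, floor at 30 mm, inside from x = -117 to +47 and y = -122 to +122 mm, under the flap. Origin on the bench below its middle; x to its rear, y to its left. A laser carriage is parked inside from y = +72 mm leftwards, up to 105 mm high. The stay lies over the right (-y) ledge, 85 mm high.
- flap (a joint): Guard flap hinge, rad: 0 shut and level, grows as the front edge rises, 1.57 upright, 1.75 leaning back on its stop, where its weight keeps it; about 1.51 when resting on the set stay. Little friction: let go below upright with no stay, it falls shut. Flap: grey frame, amber window, 178 x 280 x 12 mm, 0.45 kg, from 2 to 180 mm off the hinge axis.
- flap_hinge (a point): Middle of the flap's hinge axis, which runs along the engraver's y, 123 mm above the bench, at the rear of the chamber (50 mm behind the engraver's origin).
- flap_tab (a point): Grip point of the black lift tab in the middle of the flap's front edge, in the flap's plane: 34 mm wide (y), 12 mm thick, 45 mm long. The point is 208 mm from the hinge axis, 17 mm from the tab's end, 28 mm beyond the flap's edge. Axes turn with the flap: x from tab to hinge, y along the hinge, z out of the upper face.
- flap_stud (a point): Point on the steel stud (10 mm diameter, along y) that sticks out 46 mm from the flap's right edge, 115 mm from the hinge axis; the point lies in the plane in which the stay swings.
- stay (a joint): Stay pivot, rad: 0 level on its rest, pointing to the rear; grows as the hooked end rises; 0.685 at its stop, where the hook's seat lies on the path of the flap's stud. Stiff (0.16 N m friction): it stays where it is left. It comes up past the stud only while the flap leans back (flap joint above about 1.71).
- stay_pivot (a point): Stay's pivot axis (along y), at the front of the right-hand ledge, 103 mm above the bench.
- stay_grip (a point): Grip point of the stay (flat steel bar 8 mm wide, 14 mm deep): middle of its black finger sleeve, 50 mm long, 12 mm wide (y), 17 mm deep, 125 mm from the pivot. Lying on its rest, the sleeve's underside is 9 mm above the ledge and the chamber's wall is 39 mm to its left. x points along the stay to the hook, y along the pivot axis.
- stay_hook (a point): Seat of the stay's hook: where the stud's axis lies when the flap rests on the stay, 213 mm from the pivot. The hook is open towards the end of the stay; its upper prong reaches 11 mm beyond the seat.
- nest: Aluminium nest fixed in the engraver's chamber on which the backplate starts: raised pad 100 x 44 mm (long way along x) with two upright steel dowels. Origin: middle of its underside, 31 mm above the bench; the pad's top, where the plate lies, is 28 mm above the origin.
- backplate: Engraved beech backplate, loose, 104 (x) x 56 (y) x 12 (z) mm, about 70 g, with two through holes of about 10 mm at x = +38 and -38 mm. Origin: middle of its underside; z up. It overhangs the pads it lies on by 6 mm at each long side, so it can be gripped across its 56 mm width.
- jig: Drilling jig, fixed on the bench: wooden base 160 (x) x 100 (y) x 14 mm, raised aluminium pad 100 x 44 mm (top 30 mm above the bench), two upright steel dowels, 8 mm diameter, 14.5 mm high with tapered tips, at x = +38 and -38 mm. Origin: middle of its underside; x along the line of dowels. The nest's dowels are the same.
- jig_seat (a point): Middle of the jig's pad top, 30 mm above the bench: where the backplate's origin goes, the plate's x along the jig's x, either way round.
- bowl: Bystander: small turned wooden bowl, 110 mm across, 45 mm high; origin at its underside.
- tin: Bystander: white tin of oil, 73 mm diameter, 68 mm high; origin at its underside.
- mallet: Bystander: dark carver's mallet standing on its head, 82 mm diameter, 200 mm high; origin at its underside.
- sander: Bystander: cork sanding block 100 x 55 x 26 mm; origin at its underside.
There are look-alikes about, which are no part of the job. Leave any orange or purple look-alike of the jig alone.

How it is judged:
By the outcome, as a careful person would: the job done as asked, in the order asked, and still so for the second after the job is handed in, with the robot touching nothing.
It also fails if it takes over 72 s, if anything falls off the work surface, if the arm or the gripper's body presses on something with over 40 N, if the wrist force passes 120 N, or if a joint passes its speed limit or range.

## Working session

There is one attempt and no reset: what is moved stays moved. The work goes in short steps, Python scripts to look and compute and a tool call to move; the robot and the scene stay as the last step left them, time stands still between calls to the robot, and variables do not carry over. Pictures are saved under pics/ and viewed, and the job is handed in when it is done.

Besides the shell and the picture viewer there is one more tool, called as name(argument=value, ...) on one line, values as JSON. servo_tool: Moves the arm, as the interface text tells. Its arguments: {"type":"object","properties":{"twist":{"type":"array","items":{"type":"array","items":{"type":"number"}}},"xyz":{"type":"array","items":{"type":"array","items":{"type":"number"}}},"fingers":{"type":"array","items":{"type":"number"}}},"required":["twist","xyz","fingers"]}

```bash
mkdir -p pics; ls
python3 - <<'E'
from plant import manip, vision, job
import cv2, numpy as np
for n in ("scene","top"):
    im=vision.grab_frame(n); cv2.imwrite(f"pics/{n}0.png",cv2.resize(im[:,:,::-1],(800,600),interpolation=cv2.INTER_CUBIC))
    c=vision.get_calibration(n); print(n,c)
    for l in ["engraver","flap","flap_tab","stay_grip","stay","jig","nest","backplate","bowl","tin","mallet","sander"]:
        try: r=vision.spot_in(n,l)
        except Exception as e: r=e; print(l,r); continue
        print(l,[(round(d["score"],2),[round(v) for v in d["extent"]]) for d in r])
print(manip.state())
E
```

```text
pics
scene {'camera_matrix': array([[393.58541908,   0.        , 259.00758016],
       [  0.        , 393.58541908, 192.8597843 ],
       [  0.        ,   0.        ,   1.        ]]), 'origin': array([1.39884492, 0.27744476, 0.90548099]), 'orientation': array([0.53055417, 0.24283252, 0.33821114, 0.73834806])}
engraver [(0.66, [273, 228, 151, 111])]
flap [(0.91, [279, 202, 109, 56])]
flap_tab []
stay_grip [(0.58, [221, 199, 32, 46])]
stay [(0.48, [223, 197, 31, 46])]
jig [(0.94, [114, 180, 52, 33]), (0.63, [213, 156, 35, 26]), (0.61, [160, 190, 48, 32])]
nest []
backplate []
bowl []
tin [(0.68, [154, 230, 25, 31]), (0.3, [160, 190, 46, 41])]
mallet [(0.76, [412, 235, 33, 59])]
sander [(0.64, [256, 174, 16, 2]), (0.41, [276, 230, 156, 116])]
top {'camera_matrix': array([[462.16196534,   0.        , 259.20391757],
       [  0.        , 462.16196534, 191.32905706],
       [  0.        ,   0.        ,   1.        ]]), 'origin': array([ 0.39821974, -0.04908233,  1.82312366]), 'orientation': array([ 0.71241025,  0.02212602, -0.01700179, -0.70120826])}
engraver [(0.95, [232, 166, 104, 95]), 
[... 505 characters left out ...]
': 1.3, 'joint_pos': array([-1.24199315e+00,  5.26834947e-02,  1.61291137e+00, -3.52805490e-06,
        1.47596789e+00, -1.19035415e-01]), 'joint_vel': array([-3.57659405e-04, -1.09405346e-03,  1.08404363e-03,  3.54369442e-04,
        6.83518672e-04, -3.36847784e-05]), 'joint_efforts': array([-6.00533949e-04, -3.93665171e+01, -3.70465422e+01, -8.54085647e-05,
        5.49367342e-04,  9.31550687e-06]), 'tool_pos': array([ 0.27061116, -0.56336147,  0.23130702]), 'tool_rot': array([ 0.59855121,  0.37648322,  0.59853634, -0.37649846]), 'contact_force': array([-0.90153567, -0.58211471, -0.08520506]), 'ft_torque': array([ 0.00929654, -0.01396609, -0.02500843]), 'gripper_width': 1.0015629072654544}
```

View pics/scene0.png

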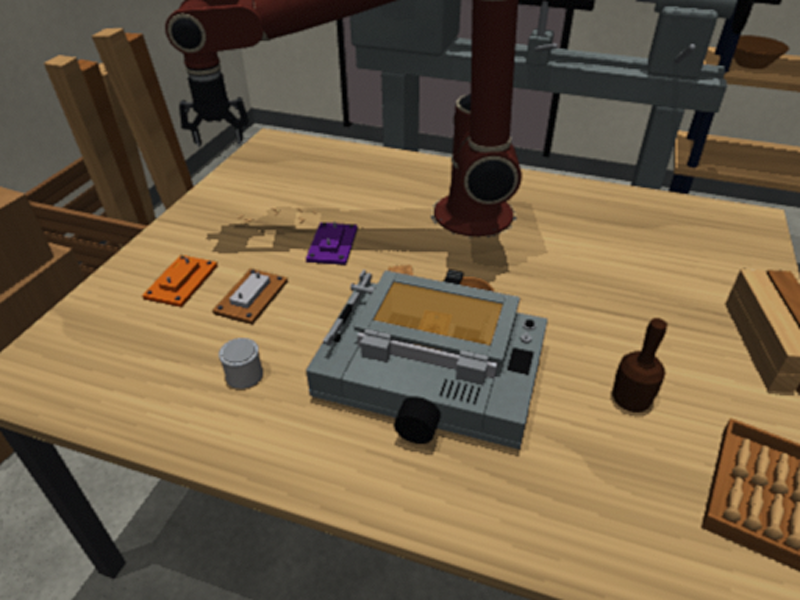

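View pics/top0.png

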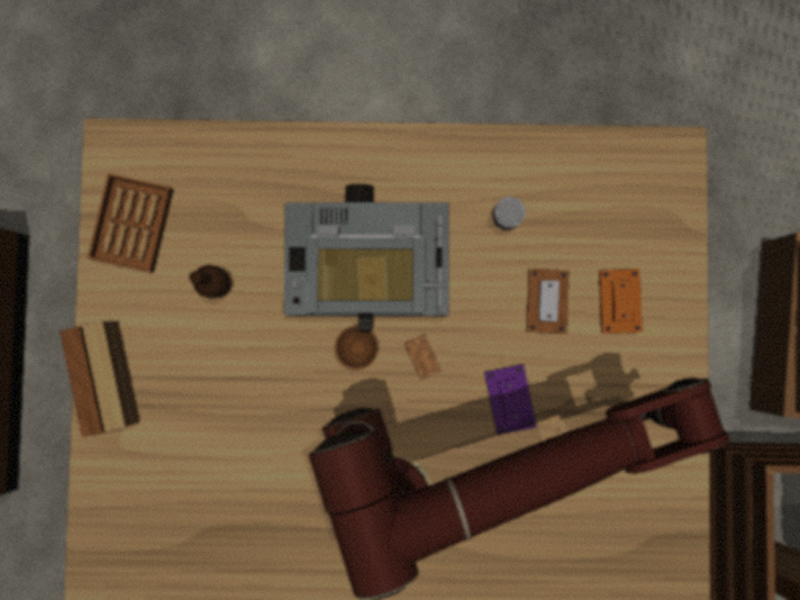

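Scene: the engraver is in the middle with its front towards the robot; the stay is on its right ledge (top image, 800-px frame, about 440,250) and the tab is at (366,320). There are three jig candidates in the top image (native px): wooden with aluminium pad at (351,193), orange at (398,193) and purple at (328,255). The wooden one fits "wooden base, aluminium pad". I'll confirm it in a crop.

```bash
cat > h.py <<'E'
import numpy as np, cv2
from scipy.spatial.transform import Rotation as R
from plant import manip, vision, job
def q2R(q): return R.from_quat([q[1],q[2],q[3],q[0]]).as_matrix()
C={n:vision.get_calibration(n) for n in("scene","top")}
def proj(n,P):
    c=C[n]; p=(np.atleast_2d(P)-c["origin"])@q2R(c["orientation"])
    p=p*[1,-1,-1]; K=c["camera_matrix"]
    return np.c_[K[0,0]*p[:,0]/p[:,2]+K[0,2],K[1,1]*p[:,1]/p[:,2]+K[1,2]]
def unproj(n,uv,z):
    c=C[n];K=c["camera_matrix"]; uv=np.atleast_2d(uv)
    d=np.c_[(uv[:,0]-K[0,2])/K[0,0],-(uv[:,1]-K[1,2])/K[1,1],-np.ones(len(uv))]@q2R(c["orientation"]).T
    t=(z-c["origin"][2])/d[:,2]; return c["origin"]+d*t[:,None]
def crop(n,u0,v0,u1,v1,s,name,im=None,pts=None):
    im=vision.grab_frame(n) if im is None else im
    a=cv2.resize(im[v0:v1,u0:u1,::-1],None,fx=s,fy=s,interpolation=cv2.INTER_CUBIC)
    if pts is not None:
        for u,v in pts: cv2.circle(a,(int(round((u-u0+.5)*s)),int(round((v-v0+.5)*s))),2,(0,0,255),-1)
    cv2.imwrite("pics/"+name+".png",a)
E
python3 - <<'E'
from h import *
crop("top",170,115,300,215,6,"teng")
crop("top",320,160,420,220,8,"tjig")
crop("scene",190,165,355,285,4.8,"seng")
crop("scene",85,155,205,225,6.5,"sjig")
E
```

```text
(no output)
```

View pics/teng.png

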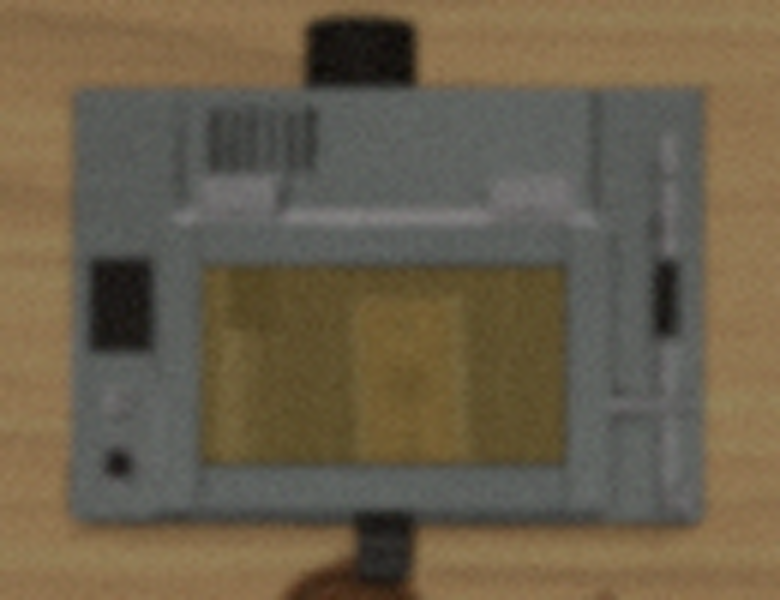

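View pics/tjig.png

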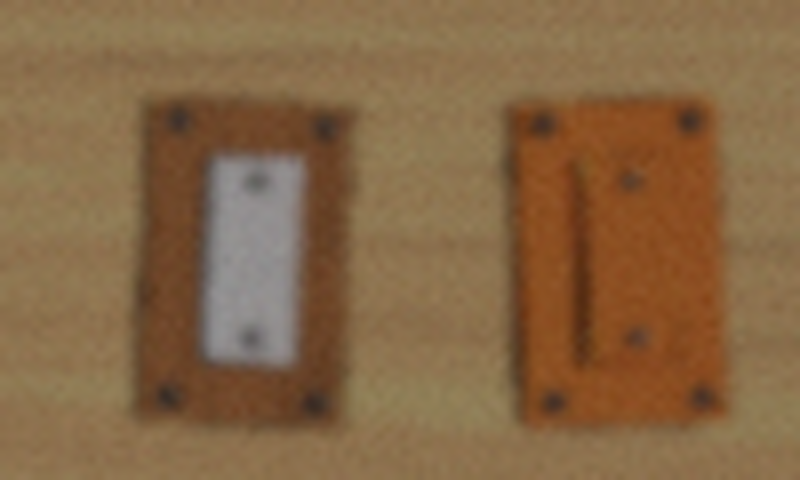

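View pics/seng.png

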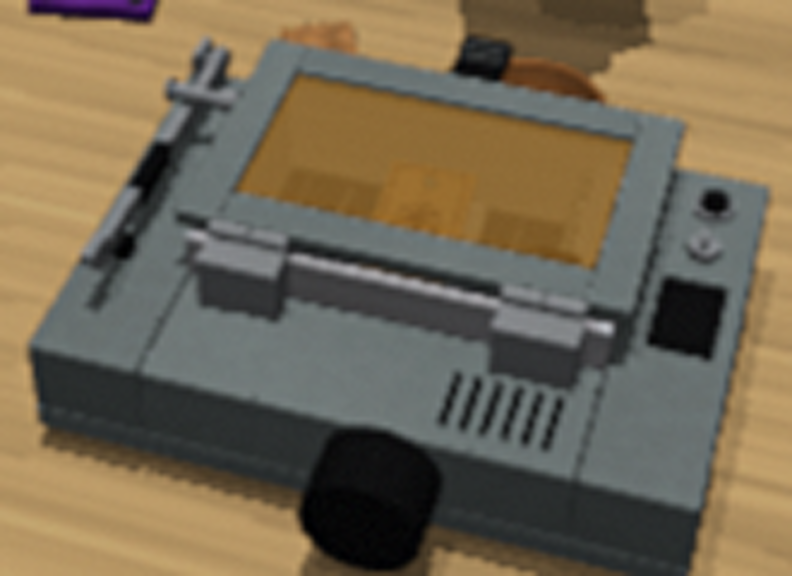

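View pics/sjig.png

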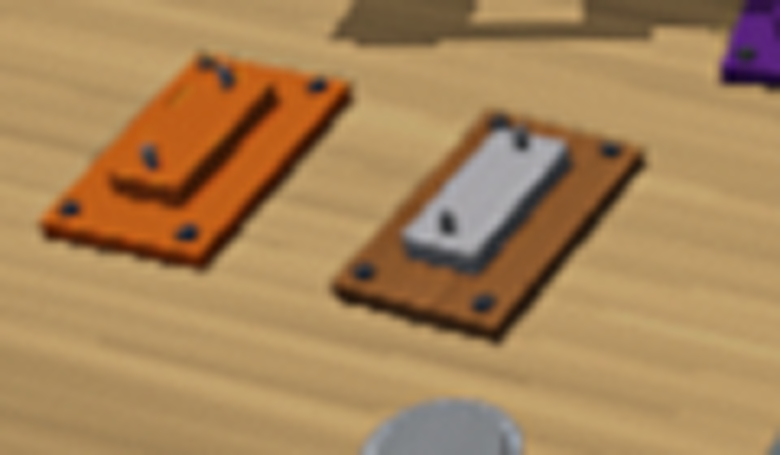

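```bash
cat > fit.py <<'E'
from h import *
from scipy.optimize import least_squares
def fit(model,obs,x0,fixyaw=None):
    # obs list of (cam, modelpt, uv)
    def res(p):
        r=[]
        for n,m,uv in obs:
            c,s=np.cos(p[2]),np.sin(p[2]); P=[p[0]+c*m[0]-s*m[1],p[1]+s*m[0]+c*m[1],m[2]]
            r+=list(proj(n,P)[0]-uv)
        return np.array(r)
    o=least_squares(res,x0,loss="soft_l1"); return o.x,res(o.x).reshape(-1,2)
def nt(u0,v0,s,xy): return np.array([u0+xy[0]/s-.5,v0+xy[1]/s-.5])
E
python3 - <<'E'
from fit import *
T=lambda x,y:nt(170,115,6,(x,y)); S=lambda x,y:nt(190,165,4.8,(x,y))
o1=[("top",(.1375,.2,.085),T(75,88)),("top",(.1375,-.2,.085),T(705,90)),("top",(-.1375,.2,.085),T(72,518)),("top",(-.1375,-.2,.085),T(703,518))]
o2=[("scene",(.1375,-.2,.085),S(33,347)),("scene",(.1375,.2,.085),S(697,512)),("scene",(-.1375,.2,.085),S(768,187))]
for o in (o1,o2,o1+o2):
    p,r=fit(None,o,[.6,0,0]); print("eng",p.round(4)); print(r.round(1).tolist())
T=lambda x,y:nt(320,160,8,(x,y)); S=lambda x,y:nt(85,155,6.5,(x,y))
o1=[("top",(.08,.05,.014),T(150,100)),("top",(.08,-.05,.014),T(352,105)),("top",(-.08,-.05,.014),T(340,425)),("top",(-.08,.05,.014),T(137,417)),
("top",(.05,.022,.03),T(212,156)),("top",(.05,-.022,.03),T(305,157)),("top",(-.05,-.022,.03),T(297,363)),("top",(-.05,.022,.03),T(203,360)),("top",(.038,0,.0445),T(257,180)),("top",(-.038,0,.0445),T(251,337))]
o2=[("scene",(.08,-.05,.014),S(335,285)),("scene",(.08,.05,.014),S(499,330)),("scene",(-.08,.05,.014),S(645,152)),("scene",(-.08,-.05,.014),S(490,112)),
("scene",(.05,-.022,.03),S(405,240)),("scene",(.05,.022,.03),S(470,257)),("scene",(-.05,.022,.03),S(570,150)),("scene",(-.05,-.022,.03),S(508,128)),("scene",(.038,0,.0445),S(446,210)),("scene",(-.038,0,.0445),S(518,132))]
for o in (o1,o2,o1+o2):
    p,r=fit(None,o,[.6,-.4,0]); print("jig",p.round(4)); print(r.round(1).tolist())
E
```

```text
eng [0.5929 0.0602 0.0135]
[[-0.2, -0.4], [0.1, -0.6], [-0.5, 0.3], [0.5, 0.6]]
eng [0.595  0.0584 0.0149]
[[-2.2, -0.2], [0.6, 0.1], [0.4, -0.2]]
eng [0.5937 0.0596 0.0137]
[[0.0, -0.6], [0.3, -0.8], [-0.3, 0.1], [0.7, 0.3], [-1.6, -0.5], [1.0, -0.1], [0.9, -0.4]]
jig [ 0.5008 -0.3914 -0.0305]
[[-0.1, -0.8], [0.2, -0.2], [0.3, 0.5], [0.0, 0.3], [-0.2, -0.2], [-0.5, 0.2], [-0.4, 0.2], [-0.1, 0.0], [0.4, -0.1], [0.5, -0.1]]
jig [ 0.5034 -0.3904 -0.0297]
[[-0.6, 0.1], [-0.3, 0.1], [0.3, -0.5], [0.2, -0.2], [-0.4, -0.0], [0.8, 0.3], [0.3, -0.5], [-0.9, 0.2], [0.0, 0.6], [0.5, -0.3]]
jig [ 0.5017 -0.3912 -0.0298]
[[-0.1, -1.0], [0.1, -0.5], [0.3, 0.3], [0.0, 0.1], [-0.3, -0.4], [-0.6, -0.0], [-0.5, -0.1], [-0.1, -0.2], [0.4, -0.4], [0.4, -0.3], [-0.6, -0.3], [-0.3, -0.3], [0.3, -0.8], [0.2, -0.5], [-0.3, -0.4], [0.9, -0.1], [0.3, -0.8], [-0.9, -0.1], [0.1, 0.3], [0.6, -0.6]]
```

```bash
cat >> h.py <<'E'
E0=np.array([.5935,.0595]);EY=.014
def eng(x,y,z):
    c,s=np.cos(EY),np.sin(EY); return np.array([E0[0]+c*x-s*y,E0[1]+s*x+c*y,z])
def Rt(tilt,yaw=EY,flip=1):
    # tool x: pointing down, tilted 'tilt' rad towards +x (fwd); jaw z along +-y(local)
    x=np.array([np.sin(tilt),0,-np.cos(tilt)]); z=np.array([0,flip,0.]); y=np.cross(z,x)
    return R.from_euler('z',yaw).as_matrix()@np.c_[x,y,z]
def delta(Rtgt,ptgt,st=None):
    st=st or manip.state(); R0=q2R(st["tool_rot"])
    w=R.from_matrix(Rtgt@R0.T).as_rotvec(); d=(np.array(ptgt)-st["tool_pos"])*100
    return w.round(3),d.round(2)
E
python3 - <<'E'
from h import *
s=manip.state(); print(q2R(s["tool_rot"]).round(3))
for f in (1,-1):
    for t in (0,.4,.5):
        g=eng(-.158,0,.2); print(f,t,*delta(Rt(t,flip=f),g))
print(eng(-.158,0,.123))
for l in ["bowl","sander","tin","mallet"]: pass
print("bowl",unproj("top",[229,222],.045),"sander",unproj("top",[272,228],.026),"tin",unproj("top",[327,138],.068))
print(proj("top",[eng(-.158,0,.123),eng(.003,-.177,.103)]))
E
```

```text
[[-0.     0.901  0.433]
 [ 0.     0.433 -0.901]
 [-1.    -0.    -0.   ]]
1 0 [ 0.    -0.     2.708] [16.49 62.06 -3.13]
1 0.4 [-0.537 -0.126  2.66 ] [16.49 62.06 -3.13]
1 0.5 [-0.67  -0.158  2.633] [16.49 62.06 -3.13]
-1 0 [-0.    -0.    -0.434] [16.49 62.06 -3.13]
-1 0.4 [ 0.092 -0.392 -0.428] [16.49 62.06 -3.13]
-1 0.5 [ 0.115 -0.491 -0.425] [16.49 62.06 -3.13]
[0.43551548 0.05728807 0.123     ]
bowl [[0.37683316 0.07870758 0.045     ]] sander [[ 0.35608477 -0.08714135  0.026     ]] tin [[ 0.70363771 -0.29154351  0.068     ]]
[[233.60379785 206.34277865]
 [281.47562907 163.48328177]]
```

servo_tool(twist=[[0,0,-0.05],[0,0,-0.05],[0,0,-0.05],[0,0,-0.05],[0,0,-0.05],[0,0,-0.05],[0,0,-0.05],[0,0,-0.05]], xyz=[[1.5,5,0],[1.5,5,0],[1.5,5,0],[1.5,5,0],[1.5,5,0],[1.5,5,0],[1.5,5,0],[1.5,5,0]], fingers=[1,1,1,1,1,1,1,1])

```text
time: 2.5
tool_pos: [0.3908, -0.1618, 0.2316]
tool_rot: [0.512, 0.489, 0.511, -0.488]
contact_force: [0.5, -0.1, 0.0]
gripper_width: 1.004
```

Run:
```python
from h import *
s=manip.state(); print(s["time"],s["joint_pos"].round(4),s["tool_pos"].round(4))
print(delta(Rt(.4,flip=-1),eng(-.158,0,.2)))
```

```text
2.5 [-5.6890e-01 -4.6640e-01  2.0570e+00  1.0000e-04  1.5499e+00  9.5620e-01] [ 0.3908 -0.1618  0.2316]
(array([ 0.012, -0.399, -0.031]), array([ 4.47, 21.91, -3.16]))
```

servo_tool(twist=[[0,-0.08,-0.006],[0,-0.08,-0.006],[0,-0.08,-0.006],[0,-0.08,-0.006],[0,-0.08,-0.006],[0,0,0]], xyz=[[0.9,4.4,0],[0.9,4.4,0],[0.9,4.4,0],[0.9,4.4,0],[0.9,4.4,0],[0,0,0]], fingers=[1,1,1,1,1,1])

```text
time: 3.25
tool_pos: [0.4347, 0.0594, 0.2309]
tool_rot: [0.597, 0.581, 0.394, -0.387]
contact_force: [0.2, -1.0, 0.9]
gripper_width: 1.0
```

Run:
```python
from h import *
s=manip.state(); print(s["time"],s["joint_pos"].round(4),s["tool_pos"].round(4),s["contact_force"].round(2))
for t in(.4,.6,.7): print(delta(Rt(t,flip=-1),eng(-.158,0,.123)+.019*Rt(t)[:,0]))
crop("top",170,115,300,215,6,"t1")
crop("scene",190,125,355,285,4,"s1")
```

```text
3.25 [-0.0427 -0.7523  2.2664  0.0142  1.2277  1.5023] [0.4347 0.0594 0.2309] [ 0.23 -0.98  0.88]
(array([ 0.013,  0.   , -0.007]), array([  0.82,  -0.2 , -12.54]))
(array([ 0.016, -0.2  , -0.006]), array([  1.16,  -0.2 , -12.36]))
(array([ 0.018, -0.3  , -0.005]), array([  1.31,  -0.2 , -12.24]))
```

View pics/s1.png

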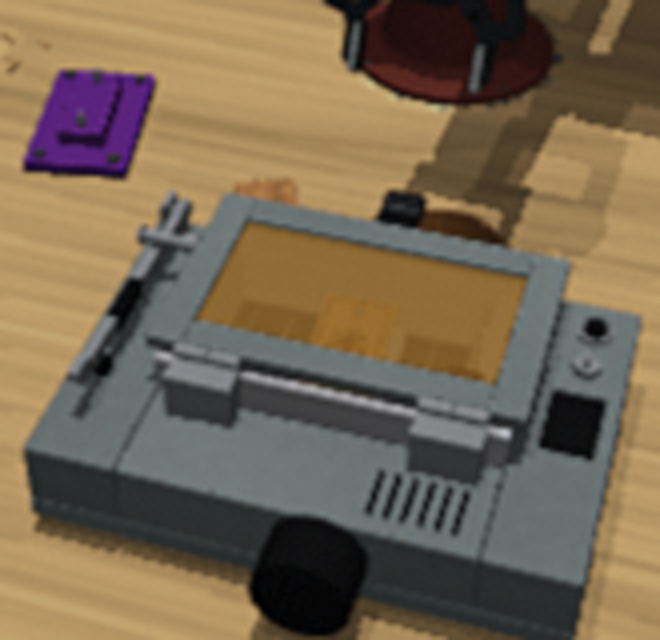

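```bash
cat > kin.py <<'E'
import numpy as np
D=[([.0527,1.6129,1.476],(.2706,-.5634,.2313)),([-.4664,2.057,1.5499],(.3908,-.1618,.2316)),([-.7523,2.2664,1.2277],(.4347,.0594,.2309))]
E
python3 - <<'E'
from kin import *
A=[];b=[]
for q,p in D:
    a,c,e=np.cumsum(q); r=np.sqrt(p[0]**2+p[1]**2-.0745**2)
    A+=[[1,np.sin(a),np.sin(c),np.sin(e),0],[0,np.cos(a),np.cos(c),np.cos(e),1]]; b+=[r,p[2]]
x,res,rk,sv=np.linalg.lstsq(np.array(A),np.array(b),rcond=None); print(x,res,rk,sv)
A=np.array(A); x2,res,rk,sv=np.linalg.lstsq(A[:,1:],np.array(b),rcond=None); print(x2,res,A[:,1:]@x2-b)
L1,L2,Lt,h=x2
def ik(r,z,t):
    # tool dir angle from up = pi - t
    e=np.pi-t; wr=r-Lt*np.sin(e); wz=z-h-Lt*np.cos(e); d=np.hypot(wr,wz)
    c3=(d*d-L1**2-L2**2)/(2*L1*L2); 
    if abs(c3)>1: return None
    q3=np.arccos(c3); q2=np.arctan2(wr,wz)-np.arctan2(L2*np.sin(q3),L1+L2*np.cos(q3)); return q2,q3,e-q2-q3
for t in (0,.2,.4,.6,.8):
    print(t,ik(.435+.019*np.sin(t),.123-.019*np.cos(t),t))
for t in (0,-.3,-.5,-.7,-.9): print(t,ik(.68+.019*np.sin(t),.328-.019*np.cos(t),t))
E
```

```text
[0.02487322 0.41199548 0.57657793 0.29116702 0.16581479] [2.17286705e-07] 5 [3.02073915 2.38164597 0.41007427 0.17248571 0.07060633]
[0.41411064 0.60197422 0.29275559 0.16600229] [6.57513904e-06] [ 0.00052327 -0.0015015  -0.00039618 -0.00039296 -0.0003827   0.00189446]
0 (np.float64(-0.3608922423969023), np.float64(2.194999667860177), np.float64(1.3074852281265184))
0.2 (np.float64(-0.5215260675536122), np.float64(2.316398900936364), np.float64(1.146719820207041))
0.4 (np.float64(-0.6892712994411274), np.float64(2.4445586142111013), np.float64(0.9863053388198191))
0.6 (np.float64(-0.8660898137437025), np.float64(2.5791107109893137), np.float64(0.8285717563441821))
0.8 (np.float64(-1.0577034405138033), np.float64(2.720912884245959), np.float64(0.6783832098576377))
0 (np.float64(0.19129300541608674), np.float64(1.3309832691090864), np.float64(1.6193163790646201))
-0.3 (np.float64(0.39767307676775554), np.float64(1.103743963009685), np.float64(1.9401756138123525))
-0.5 (np.float64(0.5347068666514543), np.float64(0.9597119969271397), np.float64(2.147173790011199))
-0.7 (np.float64(0.6668807627940005), np.float64(0.8274456108001382), np.float64(2.3472662799956545))
-0.9 (np.float64(0.7888164923425366), np.float64(0.7149015277421511), np.float64(2.5378746335051057))
```

servo_tool(twist=[[0.003,0,0],[0.003,0,0],[0.003,0,0],[0.003,0,0],[0,0,0],[0,0,0],[0,0,0],[0,0,0]], xyz=[[0.2,0,-4],[0.3,-0.1,-4],[0.3,-0.1,-3],[0.2,0,-1.8],[0,0,0],[0,0,0],[0,0,0],[0,0,0]], fingers=[1,1,1,1,1,0.3,0,0])

```text
time: 4.35
tool_pos: [0.4461, 0.0571, 0.1051]
tool_rot: [0.59, 0.589, 0.396, -0.385]
contact_force: [-15.9, 13.5, 17.8]
gripper_width: 0.385
```

Run:
```python
from h import *
s=manip.state(); print(s["time"],s["joint_pos"].round(4),s["tool_pos"].round(4),s["contact_force"].round(2),s["gripper_width"])
print(delta(Rt(.4,flip=-1),eng(-.158,0,.123)+.022*Rt(.4)[:,0]))
crop("scene",190,105,355,285,4,"s2")
```

```text
4.35 [-0.0614 -0.6004  2.3929  0.0447  0.95    1.4777] [0.4461 0.0571 0.1051] [-15.91  13.47  17.77] 0.3848133775441269
(array([-0.007,  0.001, -0.   ]), array([-0.2 ,  0.03, -0.23]))
```

View pics/s2.png

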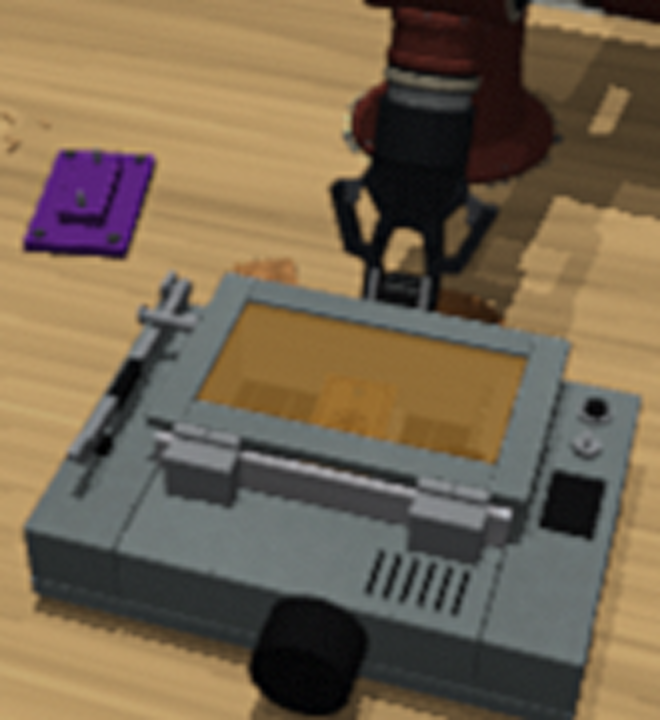

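```bash
cat > traj.py <<'E'
from h import *
def rows(Gs,tilts,k=.019,dec=1):
    # list of TCP waypoints -> rounded increments (cm) w/o accumulation
    P=np.array([g+k*Rt(t,flip=-1)[:,0] for g,t in zip(Gs,tilts)])*100
    acc=P[0].copy(); out=[]
    for p in P[1:]:
        d=(p-acc).round(dec); acc+=d; out.append(d.tolist())
    return out
E
python3 - <<'E'
from traj import *
th=np.concatenate([np.linspace(0,1.735,21)]); rho=.205
H=eng(.05,0,.123)
Gs=[eng(.05-rho*np.cos(t),0,.123+rho*np.sin(t)) for t in th]
ti=.4-1.1*th/1.735
for r in rows(Gs,ti): print(r)
E
```

```text
[-0.0, -0.0, 1.7]
[0.1, 0.0, 1.8]
[0.3, 0.0, 1.7]
[0.4, 0.0, 1.7]
[0.6, 0.0, 1.6]
[0.7, 0.0, 1.5]
[0.9, 0.0, 1.5]
[0.9, 0.1, 1.5]
[1.1, -0.0, 1.3]
[1.2, -0.0, 1.2]
[1.3, 0.0, 1.1]
[1.4, 0.0, 1.0]
[1.5, 0.0, 0.9]
[1.5, 0.1, 0.7]
[1.6, -0.0, 0.6]
[1.7, 0.0, 0.4]
[1.6, 0.0, 0.3]
[1.7, 0.1, 0.2]
[1.7, -0.0, -0.0]
[1.7, 0.0, -0.2]
```

servo_tool(twist=[[0,0.055,0],[0,0.055,0],[0,0.055,0],[0,0.055,0],[0,0.055,0],[0,0.055,0]], xyz=[[0,0,1.7],[0.1,0,1.8],[0.3,0,1.7],[0.4,0,1.7],[0.6,0,1.6],[0.7,0,1.5]], fingers=[0,0,0,0,0,0])

```text
time: 5.15
tool_pos: [0.4651, 0.0575, 0.2021]
tool_rot: [0.517, 0.515, 0.49, -0.477]
contact_force: [1.0, 11.0, -6.2]
gripper_width: 0.387
```

Run:
```python
from h import *
s=manip.state(); print(s["time"],s["joint_pos"].round(4),s["tool_pos"].round(4),s["contact_force"].round(2),s["gripper_width"])
crop("scene",190,85,355,285,3,"s3")
```

```text
5.15 [-0.0449 -0.3673  2.0361  0.0148  1.4097  1.509 ] [0.4651 0.0575 0.2021] [ 0.97 10.96 -6.21] 0.3865613516082161
```

View pics/s3.png

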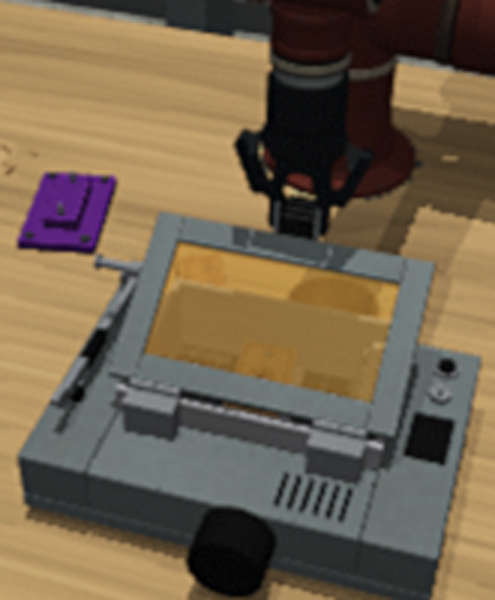

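servo_tool(twist=[[0,0.055,0],[0,0.055,0],[0,0.055,0],[0,0.055,0],[0,0.055,0],[0,0.055,0],[0,0.055,0],[0,0.055,0]], xyz=[[0.9,0,1.5],[0.9,0.1,1.5],[1.1,0,1.3],[1.2,0,1.2],[1.3,0.1,1.1],[1.4,0,1.0],[1.5,0,0.9],[1.5,0.1,0.7]], fingers=[0,0,0,0,0,0,0,0])

```text
time: 6.2
tool_pos: [0.5638, 0.059, 0.2939]
tool_rot: [0.399, 0.396, 0.59, -0.579]
contact_force: [-1.6, 4.4, -5.8]
gripper_width: 0.386
```

servo_tool(twist=[[0,0.055,0],[0,0.055,0],[0,0.055,0],[0,0.055,0],[0,0.055,0],[0,0.055,0]], xyz=[[1.6,0,0.6],[1.7,0,0.4],[1.6,0,0.3],[1.7,0.1,0.2],[1.7,0,0.0],[1.7,0,-0.2]], fingers=[0,0,0,0,0,0])

```text
time: 6.95
tool_pos: [0.6641, 0.0605, 0.3062]
tool_rot: [0.297, 0.295, 0.648, -0.636]
contact_force: [-4.4, 7.8, -5.1]
gripper_width: 0.386
```

Run:
```python
from h import *
s=manip.state(); print(s["time"],s["joint_pos"].round(4),s["tool_pos"].round(4),s["contact_force"].round(2),s["gripper_width"])
x=q2R(s["tool_rot"])[:,0]; g=s["tool_pos"]-.019*x; H=eng(.05,0,.123); print(x,g,np.arctan2(g[2]-.123,H[0]-g[0]),np.hypot(g[2]-.123,H[0]-g[0]))
crop("scene",160,5,375,285,2.1,"s4")
crop("top",170,95,300,215,5,"t4")
```

```text
6.95 [-0.0178  0.5752  0.9652 -0.0092  2.3083  1.5356] [0.6641 0.0605 0.3062] [-4.38  7.83 -5.12] 0.3856233031314761
[-0.64965321  0.00471881 -0.76021605] [0.67643028 0.06041254 0.32065126] 1.7359120595531132 0.20037651158960812
```

View pics/s4.png

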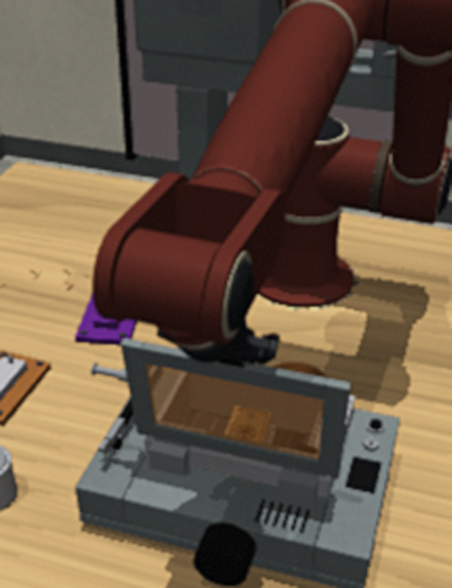

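View pics/t4.png

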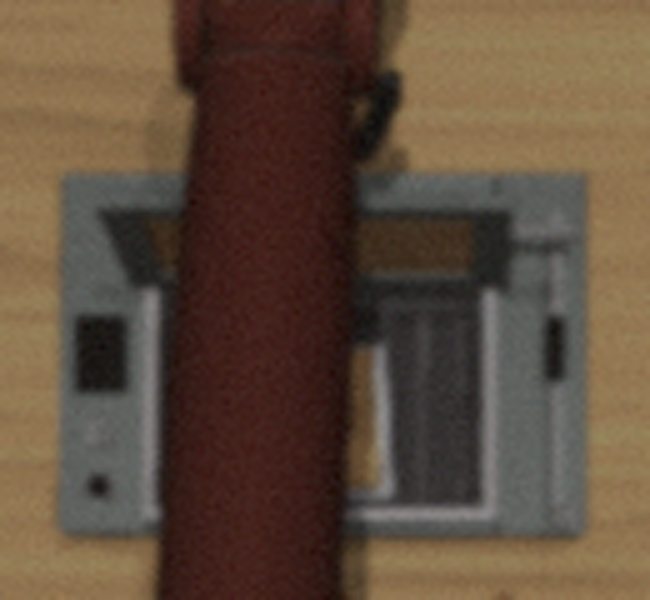

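servo_tool(twist=[[0,0,0],[0,0,0],[0,0,0]], xyz=[[0.4,0.1,-0.1],[0.4,0,-0.1],[0,0,0]], fingers=[0,0,0])

```text
time: 7.42
tool_pos: [0.6675, 0.0606, 0.3054]
tool_rot: [0.292, 0.29, 0.649, -0.639]
contact_force: [-34.7, 0.3, -5.0]
gripper_width: 0.389
```

servo_tool(twist=[[0,0,0],[0,0,0],[0,0,0],[0,0,0],[0,-0.05,0],[0,-0.1,0],[0,-0.1,0],[0,-0.1,0]], xyz=[[-0.4,0,0],[0,0,0],[0,0,0],[0,0,0],[0.5,0,1.5],[0,0,3],[0,0,3],[-1,-2,2]], fingers=[0,0.5,1,1,1,1,1,1])

```text
time: 8.43
tool_pos: [0.6642, 0.0402, 0.4055]
tool_rot: [0.41, 0.406, 0.583, -0.572]
contact_force: [-0.1, -1.2, 0.4]
gripper_width: 1.002
```

Run:
```python
from h import *
s=manip.state(); print(s["time"],s["joint_pos"].round(4),s["tool_pos"].round(4),s["contact_force"].round(2),s["gripper_width"])
crop("scene",160,5,375,285,2.1,"s5")
for t in (0,.2): print(t,delta(Rt(t,flip=-1),eng(.003,-.173,.25)))
```

```text
8.425 [-0.0465  0.3299  1.0406 -0.013   2.1112  1.5047] [0.6642 0.0402 0.4055] [-0.06 -1.17  0.44] 1.0017972116804563
0 (array([-0.003, -0.332,  0.002]), array([ -6.39, -15.11, -16.14]))
0.2 (array([-0.   , -0.532,  0.002]), array([ -6.39, -15.11, -16.14]))
```

View pics/s5.png

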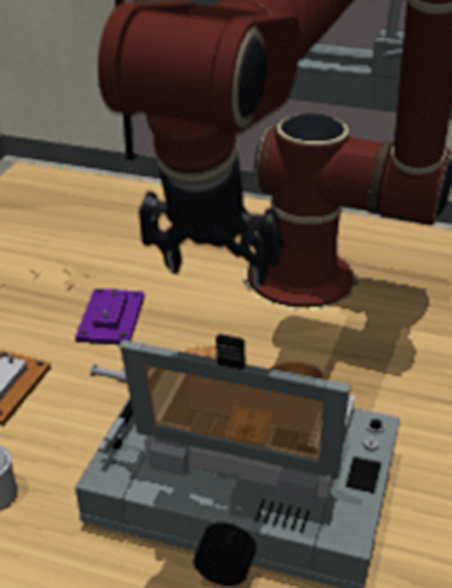

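servo_tool(twist=[[0,-0.13,0],[0,-0.13,0],[0,-0.13,0],[0,-0.13,0],[0,0,0],[0,0,0]], xyz=[[-2.2,-5,0],[-2.1,-5,0],[-2.1,-5,-1],[0,-0.1,-5],[0,0,-5],[0,0,-5]], fingers=[0.4,0.4,0.4,0.4,0.4,0.4])

```text
time: 9.22
tool_pos: [0.5996, -0.112, 0.2424]
tool_rot: [0.544, 0.539, 0.459, -0.451]
contact_force: [0.9, 1.0, -0.4]
gripper_width: 0.402
```

Run:
```python
from h import *
s=manip.state(); print(s["time"],s["joint_pos"].round(4),s["tool_pos"].round(4),s["contact_force"].round(2),s["gripper_width"])
crop("scene",160,5,375,285,2.1,"s6")
im=vision.grab_frame("top")
crop("top",170,95,310,215,5,"t6",im=im)
print(proj("top",[eng(.003,-.173,.111)]),[ (d["score"],d["extent"]) for d in vision.spot_in("top","stay_grip")])
P=unproj("top",[280.3,164.1],.111)[0]; print(P, delta(Rt(.2,flip=-1),P))
```

```text
9.225 [-0.3344 -0.0998  1.7513  0.0621  1.3269  1.2128] [ 0.5996 -0.112   0.2424] [ 0.9   1.01 -0.41] 0.4015892531080904
[[280.48933259 163.23362121]] [(0.45, [236.8, 161.6, 106.7, 84.2]), (0.43, [283.2, 171.6, 5.7, 54.0])]
[ 0.59567118 -0.11278046  0.111     ] (array([-0.004, -0.034, -0.   ]), array([ -0.26,  -0.18, -12.86]))
```

View pics/s6.png

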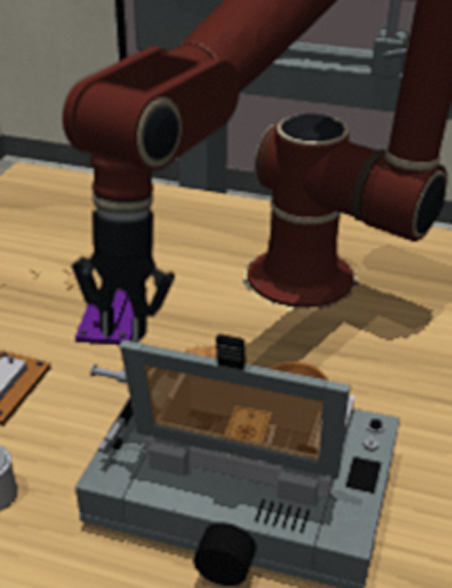

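View pics/t6.png

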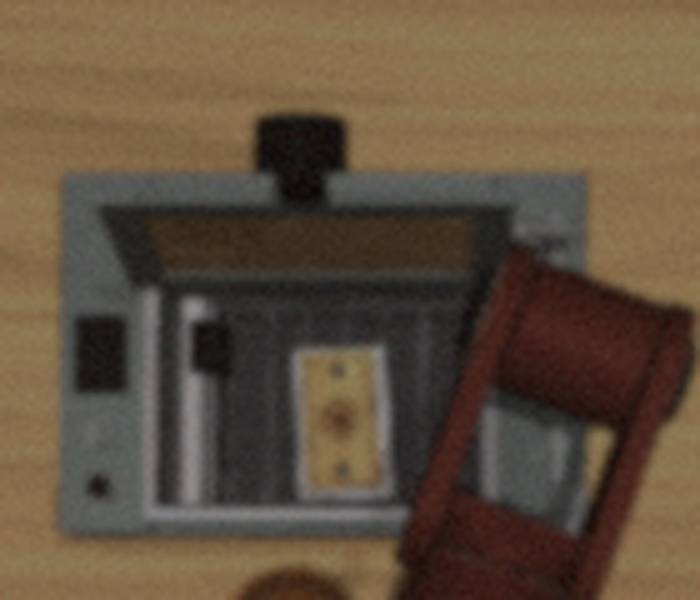

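servo_tool(twist=[[0,-0.03,0],[0,0,0],[0,0,0],[0,0,0],[0,0,0]], xyz=[[0,-0.1,-4.5],[0,0,-4.5],[0,0,-3],[0,0,-2],[0,0,-0.8]], fingers=[0.4,0.4,0.4,0.4,0.4])

```text
time: 10.0
tool_pos: [0.601, -0.1128, 0.0948]
tool_rot: [0.551, 0.545, 0.451, -0.443]
contact_force: [0.3, 0.3, 0.2]
gripper_width: 0.399
```

Run:
```python
from h import *
s=manip.state(); print(s["time"],s["joint_pos"].round(4),s["tool_pos"].round(4),s["contact_force"].round(2),s["gripper_width"])
crop("scene",190,105,290,245,5,"s7")
```

```text
10.0 [-0.34    0.0228  1.8919  0.0826  1.0389  1.181 ] [ 0.601  -0.1128  0.0948] [0.32 0.3  0.21] 0.3988856952319394
```

View pics/s7.png

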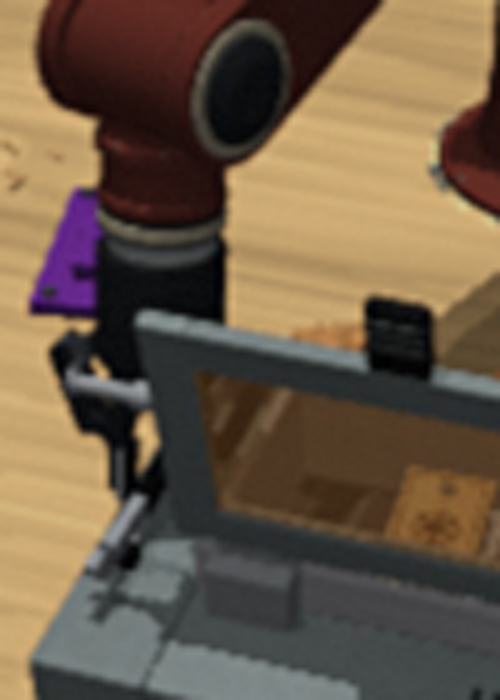

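servo_tool(twist=[[0,0,0],[0,0,0],[0,0,0],[0,0,0]], xyz=[[0,0,-0.2],[0,0,0],[0,0,0],[0,0,0]], fingers=[0.4,0,0,0])

```text
time: 10.55
tool_pos: [0.6005, -0.1154, 0.093]
tool_rot: [0.552, 0.544, 0.45, -0.444]
contact_force: [-0.9, -9.7, -1.4]
gripper_width: 0.128
```

Run:
```python
from traj import *
s=manip.state(); p=s["tool_pos"]; x=q2R(s["tool_rot"])[:,0]; t0=np.arctan2(x[0],-x[2]); print(t0)
pv=eng(-.122,-.173,.103); print(pv)
g0=p-.019*x; a=np.linspace(0,.69,11); ti=t0+a*.45/.69
v=g0-pv; c=np.cos(a);sn=np.sin(a)
Gs=[pv+[v[0]*C-v[2]*S,v[1]+.014*0,v[0]*S+v[2]*C] for C,S in zip(c,sn)]
for r in rows(Gs,ti): print(r)
L1,L2,Lt,h=.414,.602,.2928,.166
def ik(r,z,t):
    e=np.pi-t; wr=r-Lt*np.sin(e); wz=z-h-Lt*np.cos(e); d=np.hypot(wr,wz)
    q3=np.arccos((d*d-L1**2-L2**2)/(2*L1*L2)); q2=np.arctan2(wr,wz)-np.arctan2(L2*np.sin(q3),L1+L2*np.cos(q3)); return q2,q3,e-q2-q3
G=Gs[-1]+.019*np.array([np.sin(ti[-1]),0,-np.cos(ti[-1])]);print(G,ik(np.hypot(G[0],G[1]),G[2],ti[-1]))
```

```text
0.20266832190183628
[ 0.47393388 -0.11519099  0.103     ]
[-0.0, 0.0, 0.9]
[-0.1, 0.0, 0.8]
[-0.1, 0.0, 0.9]
[-0.2, 0.0, 0.8]
[-0.2, 0.0, 0.8]
[-0.3, 0.0, 0.8]
[-0.3, 0.0, 0.8]
[-0.4, 0.0, 0.8]
[-0.5, 0.0, 0.7]
[-0.5, 0.0, 0.7]
[ 0.57470365 -0.11542009  0.17266727] (np.float64(-0.4457151407126154), np.float64(2.2414369926477233), np.float64(0.6932024797528493))
```

servo_tool(twist=[[0,-0.045,0],[0,-0.045,0],[0,-0.045,0],[0,-0.045,0],[0,-0.045,0],[0,-0.045,0],[0,-0.045,0]], xyz=[[0,-0.1,0.9],[-0.1,-0.1,0.8],[-0.1,0,0.9],[-0.2,0,0.8],[-0.2,0,0.8],[-0.3,0,0.8],[-0.3,0,0.8]], fingers=[0,0,0,0,0,0,0])

```text
time: 11.42
tool_pos: [0.5883, -0.1157, 0.1505]
tool_rot: [0.616, 0.608, 0.358, -0.352]
contact_force: [3.7, -4.4, -5.9]
gripper_width: 0.124
```

Run:
```python
from h import *
s=manip.state(); print(s["time"],s["joint_pos"].round(4),s["tool_pos"].round(4),s["contact_force"].round(2),s["gripper_width"])
crop("scene",190,105,290,245,5,"s8")
```

```text
11.425 [-0.4136 -0.2418  2.0896  0.2759  0.8311  1.0042] [ 0.5883 -0.1157  0.1505] [ 3.69 -4.42 -5.89] 0.12399987278039587
```

View pics/s8.png

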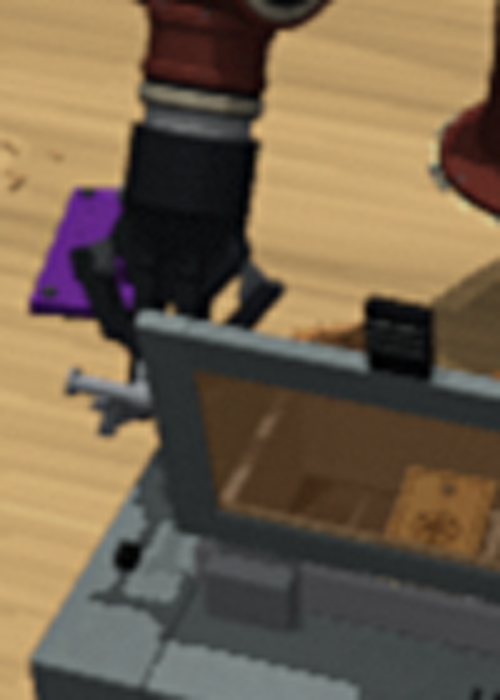

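The stay is rising, with its hook just below the stud at about (110,410) in the crop. I'll continue to the stop.

servo_tool(twist=[[0,-0.045,0],[0,-0.045,0],[0,-0.045,0]], xyz=[[-0.4,0,0.8],[-0.5,0,0.7],[-0.5,0,0.7]], fingers=[0,0,0])

```text
time: 11.85
tool_pos: [0.5751, -0.116, 0.1713]
tool_rot: [0.638, 0.631, 0.313, -0.31]
contact_force: [64.7, -8.8, -45.4]
gripper_width: 0.126
```

Run:
```python
from h import *
s=manip.state(); print(s["time"],s["joint_pos"].round(4),s["tool_pos"].round(4),s["contact_force"].round(2),s["gripper_width"])
crop("scene",190,105,290,245,5,"s9")
```

```text
11.85 [-0.4569 -0.3682  2.1886  0.4043  0.7565  0.8868] [ 0.5751 -0.116   0.1713] [ 64.71  -8.84 -45.38] 0.1257086331796031
```

View pics/s9.png

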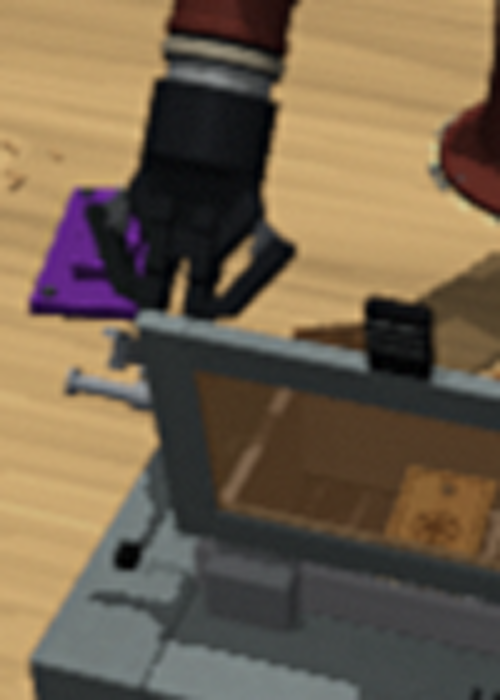

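servo_tool(twist=[[0,0,0],[0,0,0],[0,0,0],[0,0,0],[0,0,0],[0,0.1,0],[0,0.1,0]], xyz=[[0.1,0,-0.1],[0,0,0],[0,0,0],[0,0,0],[-1.2,0,1.6],[-2,0,3],[-2,0,5]], fingers=[0,0.25,0.4,0.4,0.4,0.4,0.4])

```text
time: 12.78
tool_pos: [0.5205, -0.1139, 0.2649]
tool_rot: [0.6, 0.595, 0.382, -0.374]
contact_force: [2.5, -0.2, 0.6]
gripper_width: 0.398
```

Run:
```python
from h import *
s=manip.state(); print(s["time"],s["joint_pos"].round(4),s["tool_pos"].round(4),s["contact_force"].round(2),s["gripper_width"])
im=vision.grab_frame("scene")
pv=eng(-.122,-.173,.103); st=eng(.05+.115*.178,-.173,.123+.115*.984)
pts=[]
for a in (.6,.685): pts+=[pv+[.213*np.cos(a),0,.213*np.sin(a)]]
u=proj("scene",pts+[st]); print(((u-[190,85])*5).round())
crop("scene",190,85,290,225,5,"s10",im=im,pts=u)
crop("top",170,95,310,215,5,"t10")
```

```text
12.775 [-0.4598 -0.4861  2.0599  0.2136  1.1767  1.054 ] [ 0.5205 -0.1139  0.2649] [ 2.48 -0.16  0.63] 0.3981020785311227
[[102. 486.]
 [108. 454.]
 [ 93. 487.]]
```

View pics/s10.png

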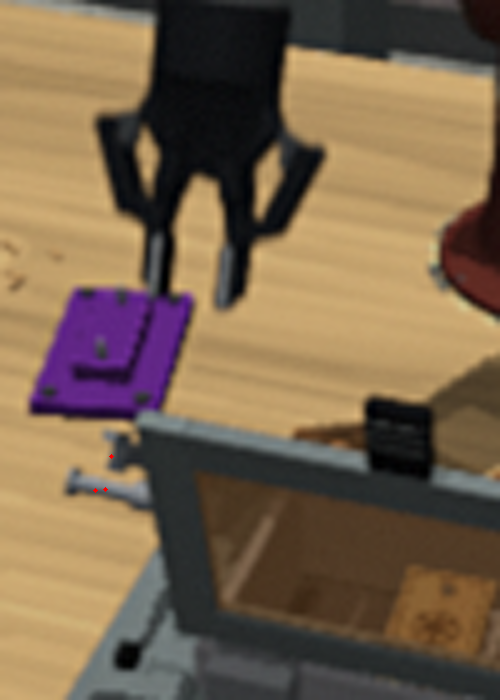

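View pics/t10.png

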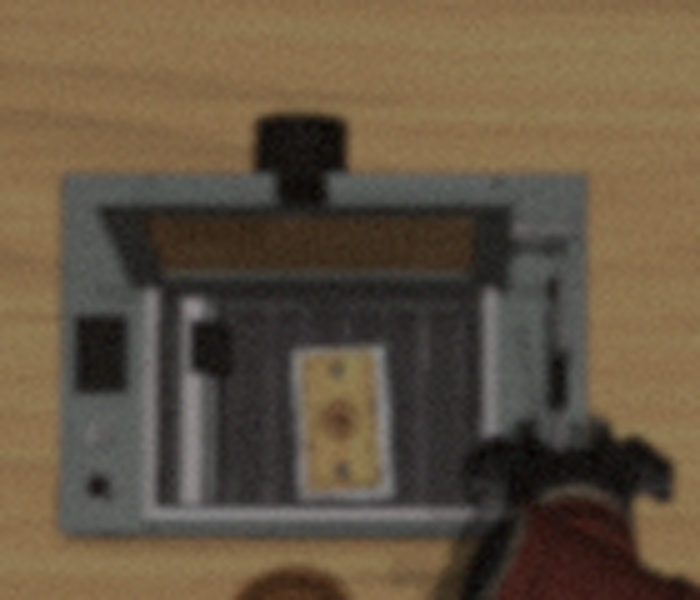

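servo_tool(twist=[[0,0.1,0],[0,0.1,0],[0,0.1,0],[0,0.1,0],[0,0.1,0],[0,0.1,0],[0,0,0]], xyz=[[0,0,5.2],[0,0,5.2],[1,2,5],[4.5,4.5,0],[4.5,4.5,0],[4.5,4.5,0],[1.8,2,0]], fingers=[1,1,1,1,1,1,1])

```text
time: 13.75
tool_pos: [0.686, 0.061, 0.4143]
tool_rot: [0.462, 0.457, 0.544, -0.532]
contact_force: [-0.6, -0.2, -0.8]
gripper_width: 1.002
```

Run:
```python
from h import *
s=manip.state(); print(s["time"],s["joint_pos"].round(4),s["tool_pos"].round(4),s["contact_force"].round(2),s["gripper_width"])
G=eng(.05+.205*.178,0,.123+.205*.984); print(G,delta(Rt(-.18,flip=-1),G+.021*Rt(-.18)[:,0]))
u=proj("scene",G); print(u)
crop("scene",190,65,350,225,4,"s11",pts=u)
```

```text
13.75 [-0.0202  0.2671  1.0815  0.0025  1.9506  1.5347] [0.686  0.061  0.4143] [-0.56 -0.19 -0.83] 1.0020467746877906
[0.67998152 0.06071082 0.32472   ] (array([-0.008,  0.022, -0.002]), array([ -0.98,  -0.03, -11.02]))
[[269.03665535 171.85712403]]
```

View pics/s11.png

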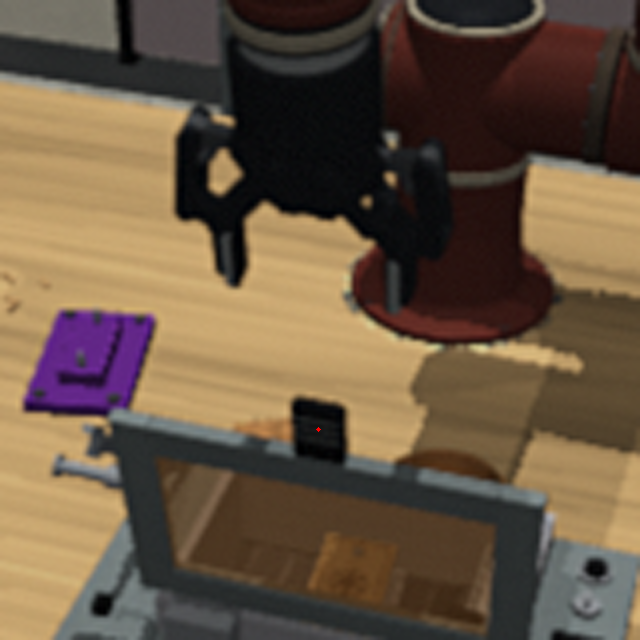

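servo_tool(twist=[[0,0.02,0],[0,0,0],[0,0,0],[0,0,0],[0,0,0],[0,0,0],[0,0,0]], xyz=[[-0.4,0,-4],[-0.3,0,-4],[-0.2,0,-2.5],[0,0,0],[0,0,0],[0,0,0],[0,0,0]], fingers=[1,1,1,0.5,0,0,0])

```text
time: 14.68
tool_pos: [0.6751, 0.0605, 0.3186]
tool_rot: [0.459, 0.456, 0.546, -0.533]
contact_force: [1.2, 7.2, 2.9]
gripper_width: 0.383
```

Run:
```python
from traj import *
s=manip.state(); p=s["tool_pos"]; x=q2R(s["tool_rot"])[:,0]; t0=np.arctan2(x[0],-x[2]); print(s["time"],p,t0,s["contact_force"],s["gripper_width"])
g=p-.019*x; H=eng(.05,0,.123); v=g-H; print(np.hypot(v[0],v[2]),np.arctan2(v[2],-v[0]))
a=np.linspace(0,-.24,11); th0=np.arctan2(v[2],-v[0]); rho=np.hypot(v[0],v[2])
Gs=[H+[-rho*np.cos(th0+k),0,rho*np.sin(th0+k)] for k in a]
for r in rows(Gs,t0-a): print(r)
```

```text
14.675 [0.67508558 0.06051131 0.31863388] -0.1648591526956902 [1.2376577  7.24076149 2.89419611] 0.3830925312245173
0.21716708790129458 1.7313086689762065
[-0.5, 0.0, 0.1]
[-0.4, 0.0, 0.0]
[-0.5, 0.0, 0.1]
[-0.5, 0.0, 0.0]
[-0.5, 0.0, 0.0]
[-0.4, 0.0, 0.1]
[-0.5, 0.0, -0.0]
[-0.5, 0.0, -0.1]
[-0.5, 0.0, 0.0]
[-0.4, 0.0, -0.0]
```

servo_tool(twist=[[0,-0.024,0],[0,-0.024,0],[0,-0.024,0],[0,-0.024,0],[0,-0.024,0],[0,-0.024,0],[0,-0.024,0],[0,-0.024,0]], xyz=[[-0.5,0,0.1],[-0.4,0,0],[-0.5,0,0.1],[-0.5,0,0],[-0.5,0,0],[-0.4,0,0],[-0.5,0,0],[-0.4,0,0]], fingers=[0,0,0,0,0,0,0,0])

```text
time: 15.68
tool_pos: [0.638, 0.06, 0.3216]
tool_rot: [0.509, 0.505, 0.499, -0.487]
contact_force: [-0.7, 5.5, 6.3]
gripper_width: 0.387
```

Run:
```python
from h import *
s=manip.state(); print(s["time"],s["tool_pos"].round(4),s["contact_force"].round(2),s["gripper_width"])
crop("scene",190,105,270,225,5,"s12")
```

```text
15.675 [0.638  0.06   0.3216] [-0.73  5.5   6.26] 0.3865508170887954
```

View pics/s12.png

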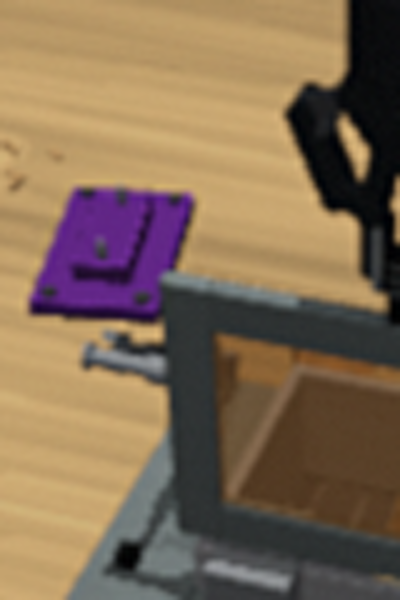

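Flap is nearly at the hook: stud end at about (90,355), hook prong just above it at (115,340). I'll continue in small steps until there is resistance.

servo_tool(twist=[[0,-0.015,0],[0,-0.015,0],[0,0,0]], xyz=[[-0.3,0,0],[-0.3,0,0],[0,0,0]], fingers=[0,0,0])

```text
time: 16.1
tool_pos: [0.6318, 0.0599, 0.3215]
tool_rot: [0.516, 0.512, 0.491, -0.479]
contact_force: [-1.4, 5.5, 5.9]
gripper_width: 0.384
```

Run:
```python
from h import *
s=manip.state(); print(s["time"],s["tool_pos"].round(4),s["contact_force"].round(2),s["gripper_width"])
crop("scene",195,145,235,205,10,"s13")
```

```text
16.1 [0.6318 0.0599 0.3215] [-1.4   5.52  5.92] 0.3841689064494146
```

View pics/s13.png

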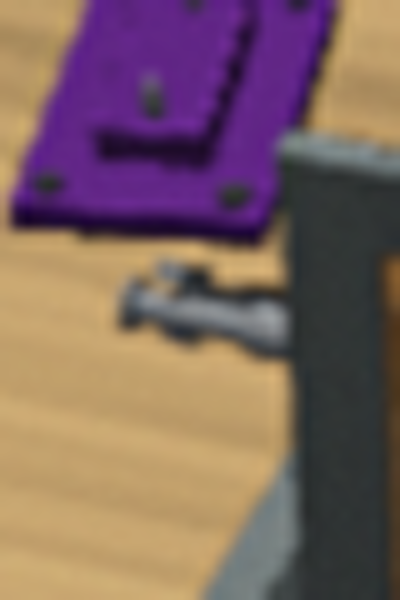

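servo_tool(twist=[[0,-0.01,0],[0,-0.01,0],[0,0,0]], xyz=[[-0.2,0,0],[-0.2,0,0],[0,0,0]], fingers=[0,0,0])

```text
time: 16.52
tool_pos: [0.6279, 0.0599, 0.3212]
tool_rot: [0.521, 0.517, 0.486, -0.474]
contact_force: [-0.3, 6.5, 6.3]
gripper_width: 0.382
```

servo_tool(twist=[[0,-0.005,0],[0,-0.005,0],[0,0,0]], xyz=[[-0.2,0,0],[-0.1,0,0],[0,0,0]], fingers=[0,0,0])

```text
time: 16.9
tool_pos: [0.6254, 0.0598, 0.321]
tool_rot: [0.523, 0.52, 0.483, -0.472]
contact_force: [0.6, 4.9, 5.6]
gripper_width: 0.382
```

Run:
```python
from h import *
s=manip.state(); print(s["time"],s["tool_pos"].round(4),s["contact_force"].round(2),s["gripper_width"])
crop("scene",195,145,235,205,10,"s14")
crop("top",170,95,310,215,5,"t14")
```

```text
16.9 [0.6254 0.0598 0.321 ] [0.65 4.92 5.57] 0.3817973893204964
```

View pics/s14.png

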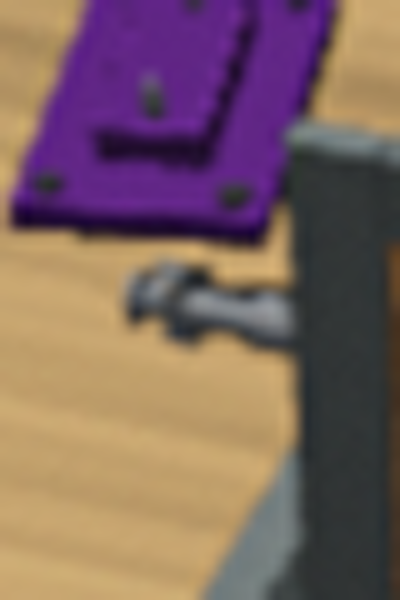

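View pics/t14.png

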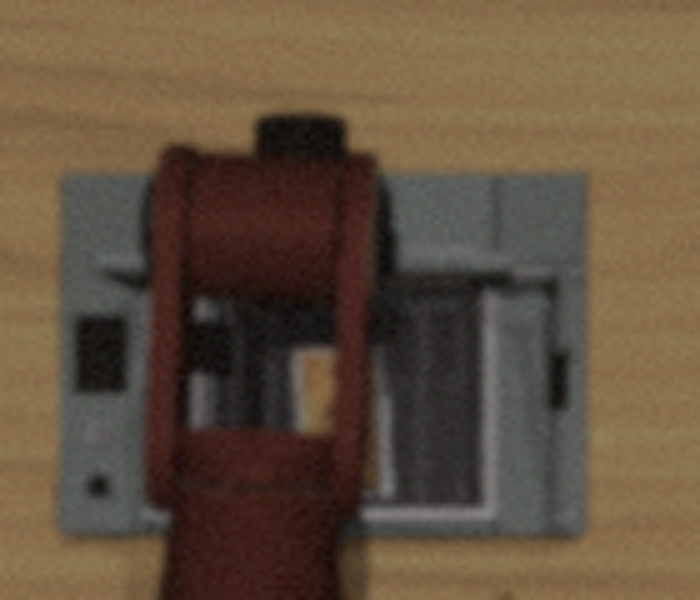

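servo_tool(twist=[[0,-0.005,0],[0,-0.005,0],[0,0,0]], xyz=[[-0.1,0,0],[-0.1,0,0],[0,0,0]], fingers=[0,0,0])

```text
time: 17.38
tool_pos: [0.6245, 0.0598, 0.321]
tool_rot: [0.527, 0.523, 0.48, -0.468]
contact_force: [6.6, 6.7, 3.5]
gripper_width: 0.383
```

servo_tool(twist=[[0,0,0],[0,0,0],[0,0,0],[0,0,0],[0,0,0]], xyz=[[0.1,0,0],[0,0,0],[0,0,0],[0,0,0],[0,0,0]], fingers=[0,0.45,0.6,0.6,0.6])

```text
time: 18.0
tool_pos: [0.6231, 0.058, 0.3171]
tool_rot: [0.525, 0.52, 0.481, -0.472]
contact_force: [0.2, 0.7, 1.5]
gripper_width: 0.604
```

Run:
```python
from h import *
s=manip.state(); print(s["time"],s["tool_pos"].round(4),s["contact_force"].round(2),s["gripper_width"])
crop("scene",195,145,235,205,10,"s15")
```

```text
18.0 [0.6231 0.058  0.3171] [0.19 0.71 1.48] 0.6044103408419352
```

View pics/s15.png

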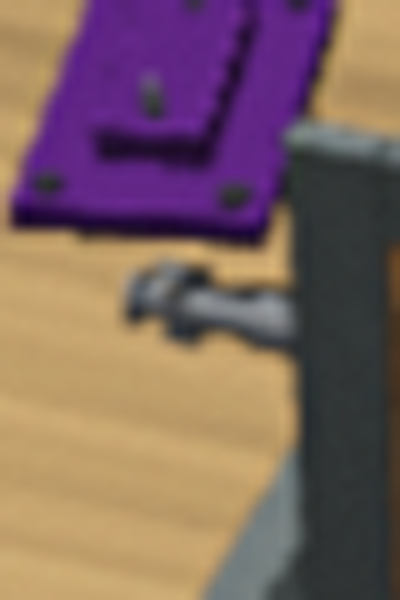

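servo_tool(twist=[[0,0,0],[0,0,0],[0,0,0],[0,0,0],[0,0,0],[0,0,0]], xyz=[[0,0,2.5],[0,0,4],[-4,-3,2],[-5,-5,0],[-5,-6,0],[-4,-6,0]], fingers=[0.8,1,1,1,1,1])

```text
time: 18.8
tool_pos: [0.4628, -0.1169, 0.4026]
tool_rot: [0.526, 0.52, 0.481, -0.471]
contact_force: [0.6, -0.7, 0.2]
gripper_width: 1.0
```

Run:
```python
from h import *
s=manip.state(); print(s["time"],s["tool_pos"].round(4),s["contact_force"].round(2),s["gripper_width"])
a=vision.grab_frame("top").astype(float)
for i in range(2): a+=vision.grab_frame("top")
a=(a/3).astype(np.uint8); np.save("top16.npy",a)
crop("top",170,115,300,215,6,"t16",im=a)
crop("top",210,145,260,205,12,"t16b",im=a)
crop("scene",160,45,375,285,2.4,"s16")
```

```text
18.8 [ 0.4628 -0.1169  0.4026] [ 0.58 -0.69  0.19] 0.9997369865172487
```

View pics/t16.png

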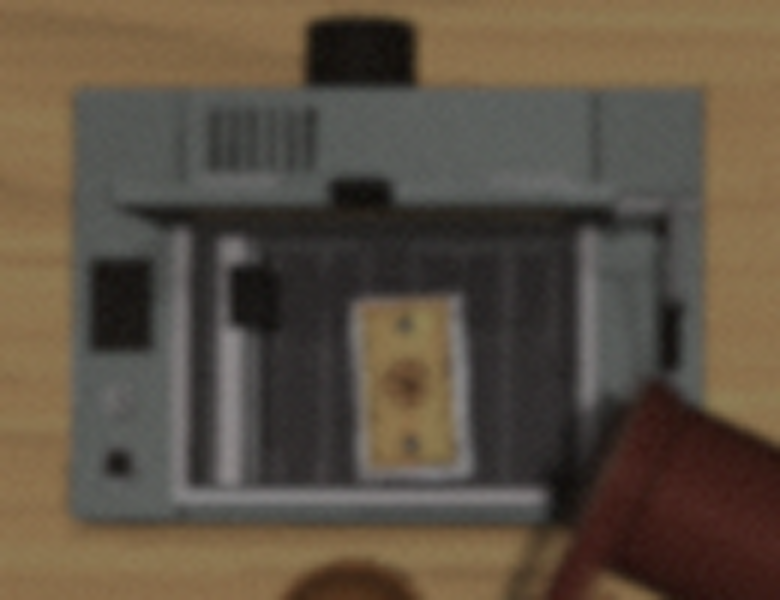

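View pics/t16b.png

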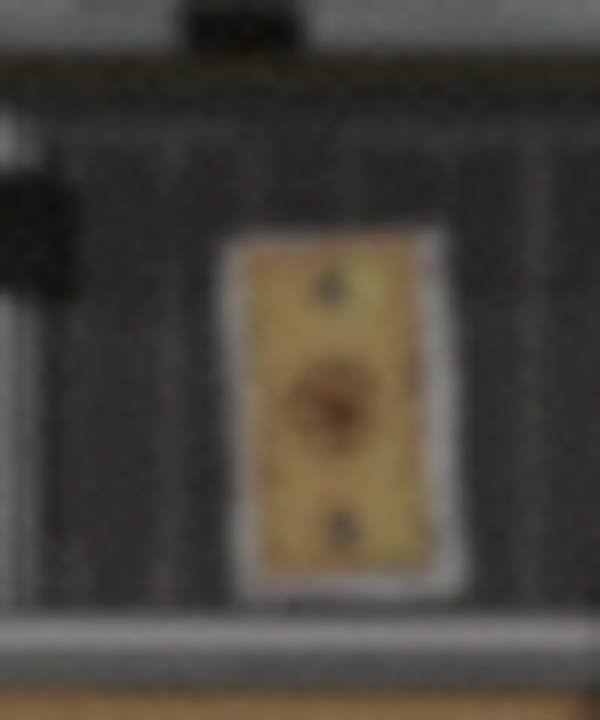

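View pics/s16.png

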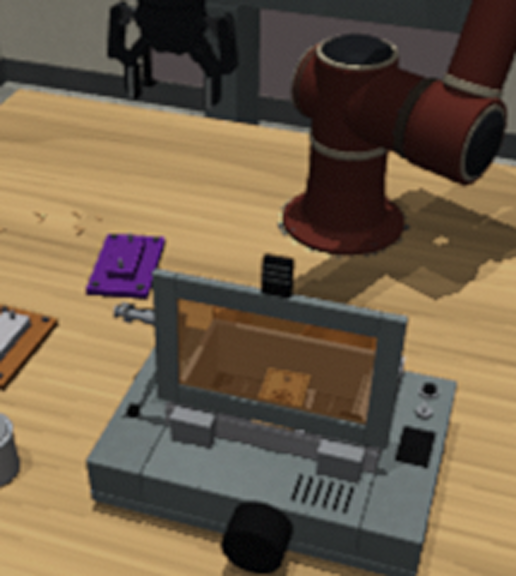

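```bash
cat > fp.py <<'E'
from fit import *
def detect(im,u0,v0,u1,v1):
    # brown plate mask -> min area rect on upscaled crop
    s=8
    a=cv2.resize(im[v0:v1,u0:u1],None,fx=s,fy=s,interpolation=cv2.INTER_CUBIC)
    h=cv2.cvtColor(a,cv2.COLOR_RGB2HSV); m=((h[...,1]>85)&(h[...,2]>75)).astype(np.uint8)
    m=cv2.morphologyEx(m,cv2.MORPH_OPEN,np.ones((9,9))); m=cv2.morphologyEx(m,cv2.MORPH_CLOSE,np.ones((41,41)))
    c=max(cv2.findContours(m,cv2.RETR_EXTERNAL,cv2.CHAIN_APPROX_NONE)[0],key=cv2.contourArea)
    b=cv2.minAreaRect(c); bp=cv2.boxPoints(b)/s+[u0-.5+.5/s*0,v0-.5]
    return b,bp
E
python3 - <<'E'
from fp import *
im=np.load("top16.npy")
b,bp=detect(im,222,158,252,199); print(b,bp.round(1).tolist())
print(unproj("top",bp,.071).round(4).tolist(), unproj("top",bp,.071).mean(0))
T=lambda x,y:nt(210,145,12,(x,y))
o=[("top",(.052,.028,.071),T(243,240)),("top",(.052,-.028,.071),T(413,235)),("top",(-.052,-.028,.071),T(432,568)),("top",(-.052,.028,.071),T(262,575)),("top",(.038,0,.0735),T(330,286)),("top",(-.038,0,.0735),T(343,529))]
p,r=fit(None,o,[.55,.05,0]); print(p.round(4),r.round(2).tolist())
s=manip.state()
for t in (0,.15): print(delta(Rt(t,yaw=p[2],flip=-1),[p[0],p[1],.2]))
E
```

```text
((128.56874084472656, 167.41506958007812), (215.1184539794922, 108.57479095458984), 87.1054916381836) [[230.1, 165.3], [243.7, 164.7], [245.0, 191.5], [231.5, 192.2]]
[[0.5926, 0.0768, 0.071], [0.596, 0.0252, 0.071], [0.4936, 0.0182, 0.071], [0.4902, 0.0697, 0.071]] [0.5431287  0.04748067 0.071     ]
[0.5435 0.0473 0.0706] [[-0.19, 0.62], [0.32, 0.23], [0.18, -0.31], [-0.37, -0.08], [0.05, -0.03], [0.01, -0.37]]
(array([-0.008,  0.093,  0.059]), array([  7.97,  16.43, -20.26]))
(array([-0.002, -0.057,  0.059]), array([  7.97,  16.43, -20.26]))
```

servo_tool(twist=[[-0.002,0.023,0.015],[-0.002,0.023,0.015],[-0.002,0.023,0.015],[-0.002,0.024,0.014],[0,0,0],[0,0,0],[0,0,0]], xyz=[[2,4.1,-3],[2,4.1,-3],[2,4.1,-3],[2,4.1,-3],[0,0,-4],[0,0,-4],[0,0,0]], fingers=[1,1,1,1,1,1,1])

```text
time: 19.88
tool_pos: [0.5419, 0.0498, 0.1978]
tool_rot: [0.516, 0.478, 0.521, -0.483]
contact_force: [0.5, -0.1, -1.4]
gripper_width: 0.999
```

Run:
```python
from fp import *
s=manip.state(); print(s["time"],s["tool_pos"].round(4),s["contact_force"].round(2))
print(delta(Rt(0,yaw=.068,flip=-1),[.5435,.0474,.051]))
crop("top",170,115,300,215,6,"t17")
crop("scene",160,45,375,285,2.4,"s17")
```

```text
19.875 [0.5419 0.0498 0.1978] [ 0.55 -0.08 -1.36]
(array([-0.001, -0.01 , -0.008]), array([  0.16,  -0.24, -14.68]))
```

View pics/s17.png

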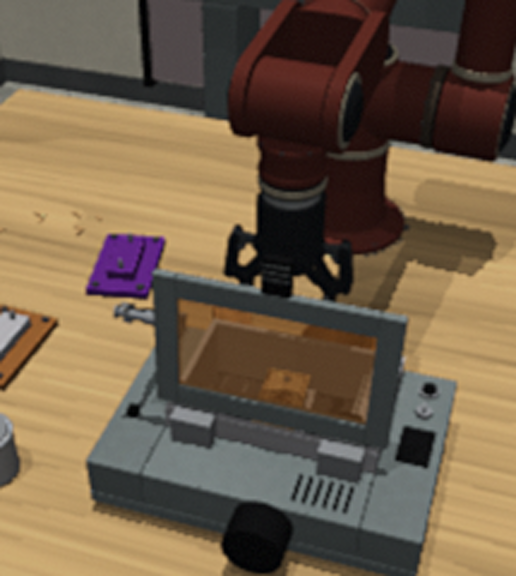

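servo_tool(twist=[[0,-0.01,-0.008],[0,0,0],[0,0,0],[0,0,0],[0,0,0],[0,0,0]], xyz=[[0.2,-0.2,-4],[0,0,-4],[0,0,-3.5],[0,0,-2],[0,0,-1],[0,0,0]], fingers=[1,1,1,1,1,1])

```text
time: 20.72
tool_pos: [0.547, 0.046, 0.0581]
tool_rot: [0.519, 0.486, 0.513, -0.481]
contact_force: [0.2, -0.8, -0.5]
gripper_width: 1.0
```

Run:
```python
from fp import *
s=manip.state(); print(s["time"],s["tool_pos"].round(4),s["contact_force"].round(2))
print(delta(Rt(0,yaw=.068,flip=-1),[.5435,.0474,.051]))
```

```text
20.725 [0.547  0.046  0.0581] [ 0.16 -0.82 -0.47]
(array([0.   , 0.01 , 0.003]), array([-0.35,  0.14, -0.71]))
```

servo_tool(twist=[[0,0.01,0.003],[0,0,0],[0,0,0]], xyz=[[-0.3,0.1,-0.6],[0,0,0],[0,0,0]], fingers=[1,1,1])

```text
time: 21.1
tool_pos: [0.5436, 0.047, 0.0518]
tool_rot: [0.517, 0.483, 0.517, -0.483]
contact_force: [0.7, 0.1, 0.0]
gripper_width: 1.001
```

Run:
```python
from fp import *
s=manip.state(); print(s["time"],s["tool_pos"].round(4),s["contact_force"].round(2))
print(delta(Rt(0,yaw=.068,flip=-1),[.5435,.0474,.051]))
crop("scene",220,145,345,245,5,"s18")
```

```text
21.1 [0.5436 0.047  0.0518] [0.67 0.08 0.03]
(array([ 0., -0., -0.]), array([-0.01,  0.04, -0.08]))
```

View pics/s18.png

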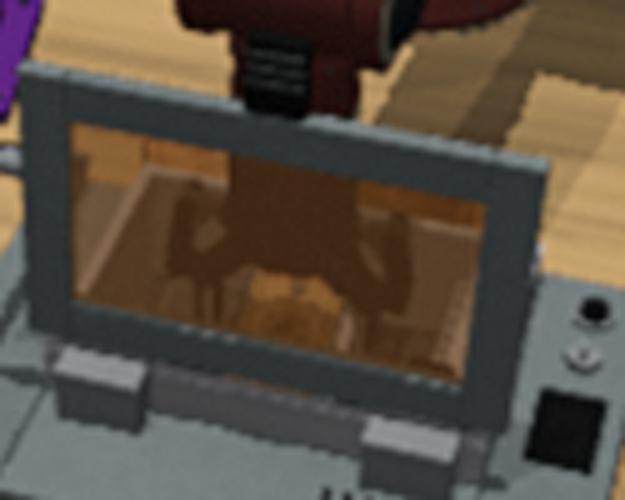

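Good: seen through the window, the fingers straddle the plate. Closing.

servo_tool(twist=[[0,0,0],[0,0,0],[0,0,0],[0,0,0]], xyz=[[0,0,0],[0,0,0],[0,0,0],[0,0,0]], fingers=[0.7,0,0,0])

```text
time: 21.65
tool_pos: [0.5438, 0.047, 0.0519]
tool_rot: [0.517, 0.483, 0.517, -0.483]
contact_force: [-0.4, -0.3, 4.0]
gripper_width: 0.639
```

Run:
```python
from fp import *
s=manip.state(); print(s["time"],s["tool_pos"].round(4),s["contact_force"].round(2),s["ft_torque"].round(2),s["gripper_width"])
print(delta(Rt(0,yaw=.068,flip=-1),[.5435,.0474,.051]))
```

```text
21.65 [0.5438 0.047  0.0519] [-0.39 -0.28  3.97] [0.05 0.12 0.05] 0.6393722958691765
(array([ 0., -0., -0.]), array([-0.03,  0.04, -0.09]))
```

servo_tool(twist=[[0,0,0],[0,0,0],[0,0,0],[0,0,0],[0,0,0],[0,0,0]], xyz=[[0,0,0.5],[0,0,0.5],[0,0,0.8],[0,0,1.2],[0,0,2],[0,0,3]], fingers=[0,0,0,0,0,0])

```text
time: 22.4
tool_pos: [0.5428, 0.0471, 0.1324]
tool_rot: [0.516, 0.482, 0.517, -0.483]
contact_force: [0.1, 0.2, -0.8]
gripper_width: 0.639
```

Run:
```python
from fp import *
s=manip.state(); print(s["time"],s["tool_pos"].round(4),s["contact_force"].round(2),s["ft_torque"].round(2),s["gripper_width"])
crop("scene",220,125,345,225,5,"s19")
```

```text
22.4 [0.5428 0.0471 0.1324] [ 0.1   0.24 -0.81] [ 0.    0.03 -0.01] 0.6389754527256758
```

View pics/s19.png

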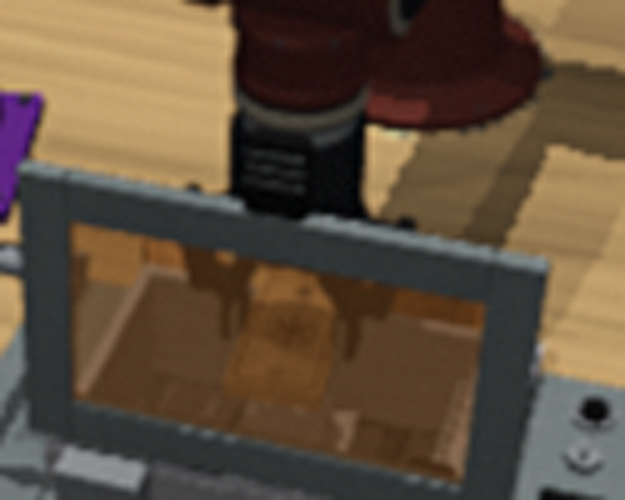

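servo_tool(twist=[[0,0,0],[0,0,0],[0,0,0],[0,0,-0.014],[0,0,-0.014],[0,0,-0.014],[0,0,-0.014],[0,0,-0.014]], xyz=[[0,0,5.5],[0,0,5.5],[-1,0,5],[-1,-5,0],[-1,-5.5,0],[-1,-5.5,0],[-0.2,-5.5,0],[0,-5.5,0]], fingers=[0,0,0,0,0,0,0,0])

```text
time: 23.45
tool_pos: [0.501, -0.2247, 0.2923]
tool_rot: [-0.5, -0.501, -0.499, 0.501]
contact_force: [0.4, 0.6, -0.9]
gripper_width: 0.639
```

servo_tool(twist=[[0,0,-0.014],[0,0,-0.014],[0,0,0],[0,0,0],[0,0,0]], xyz=[[0,-5.5,0],[0,-5.5,-2],[0,-5.4,-4],[0,0,-4.5],[0,0,-4.5]], fingers=[0,0,0,0,0])

```text
time: 24.08
tool_pos: [0.5012, -0.3843, 0.1434]
tool_rot: [-0.492, -0.507, -0.492, 0.508]
contact_force: [0.3, -0.4, -1.1]
gripper_width: 0.635
```

Run:
```python
from fp import *
s=manip.state(); print(s["time"],s["tool_pos"].round(4),s["contact_force"].round(2),s["ft_torque"].round(2),s["gripper_width"])
print(delta(Rt(0,yaw=-.0305,flip=-1),[.5013,-.3914,.08]))
crop("scene",60,100,240,235,4,"s20")
crop("top",300,140,420,240,6,"t20")
crop("scene",160,45,375,285,2.4,"s20b")
```

```text
24.075 [ 0.5012 -0.3843  0.1434] [ 0.28 -0.35 -1.11] [-0.01 -0.01  0.02] 0.6351974797240048
(array([ 0.001, -0.   ,  0.001]), array([ 0.01, -0.71, -6.34]))
```

View pics/s20.png

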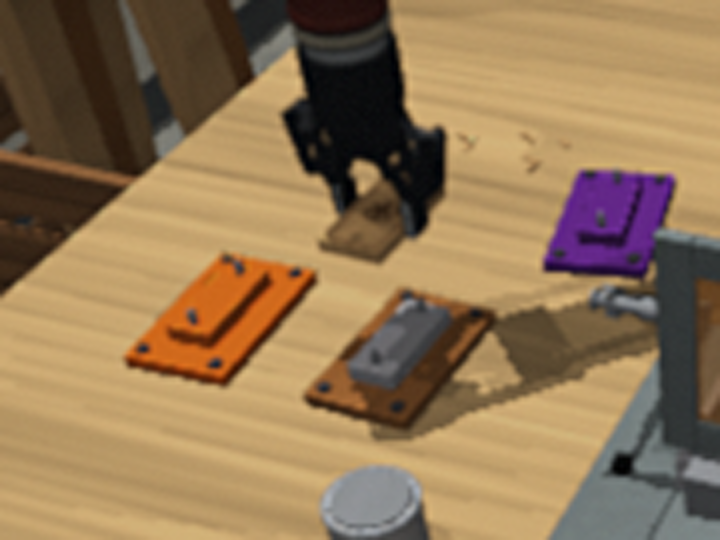

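View pics/t20.png

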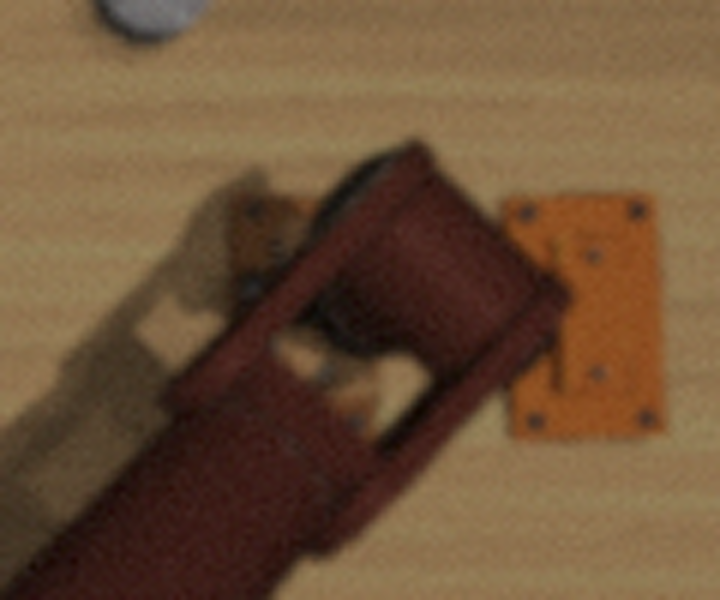

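View pics/s20b.png

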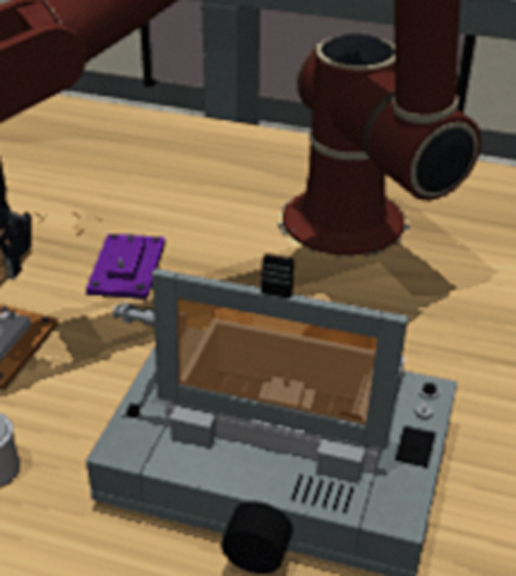

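servo_tool(twist=[[0,0,0],[0,0,0],[0,0,0],[0,0,0],[0,0,0]], xyz=[[0,-0.6,-4],[0,0,-3.5],[0,0,-1.5],[0,0,0],[0,0,0]], fingers=[0,0,0,0,0])

```text
time: 24.85
tool_pos: [0.5027, -0.3904, 0.0569]
tool_rot: [-0.494, -0.507, -0.491, 0.508]
contact_force: [1.2, 0.2, -1.5]
gripper_width: 0.638
```

Run:
```python
from fp import *
s=manip.state(); print(s["time"],s["tool_pos"].round(4),s["contact_force"].round(2),s["ft_torque"].round(2),s["gripper_width"])
print(delta(Rt(0,yaw=-.0305,flip=-1),[.5013,-.3914,.045]))
crop("scene",80,130,180,210,7.5,"s21")
```

```text
24.85 [ 0.5027 -0.3904  0.0569] [ 1.21  0.23 -1.49] [-0.02 -0.03 -0.03] 0.638382458370436
(array([ 0.003,  0.002, -0.001]), array([-0.14, -0.1 , -1.19]))
```

View pics/s21.png

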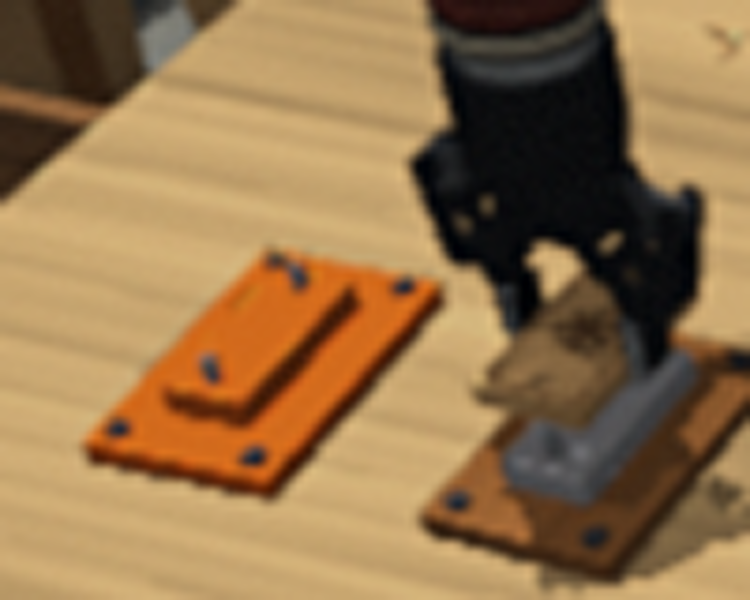

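Run:
```python
from fp import *
def P(x,y,yaw,pts): 
    c,s=np.cos(yaw),np.sin(yaw); return [[x+c*a-s*b,y+s*a+c*b,z] for a,b,z in pts]
s=manip.state(); p=s["tool_pos"]; zb=p[2]+.0071
pl=P(p[0]-.0005,p[1],-.0295,[(.052,-.028,zb+.012),(.052,.028,zb+.012),(.052,-.028,zb),(.052,.028,zb),(.038,0,zb+.012)])
jg=P(.5017,-.3912,-.03,[(.05,-.022,.03),(.05,.022,.03),(.08,-.05,.014),(.08,.05,.014),(.038,0,.0445)])
u=np.r_[proj("scene",pl),proj("scene",jg)]
print(((u-[80,130]+.5)*14).round().tolist())
crop("scene",120,155,180,210,13,"s22",pts=u)
im=None
crop("scene",120,155,180,210,13,"s22b")
```

```text
[[878.0, 717.0], [1082.0, 768.0], [888.0, 756.0], [1090.0, 807.0], [1011.0, 708.0], [938.0, 861.0], [1095.0, 902.0], [784.0, 960.0], [1141.0, 1057.0], [1032.0, 806.0]]
```

View pics/s22.png

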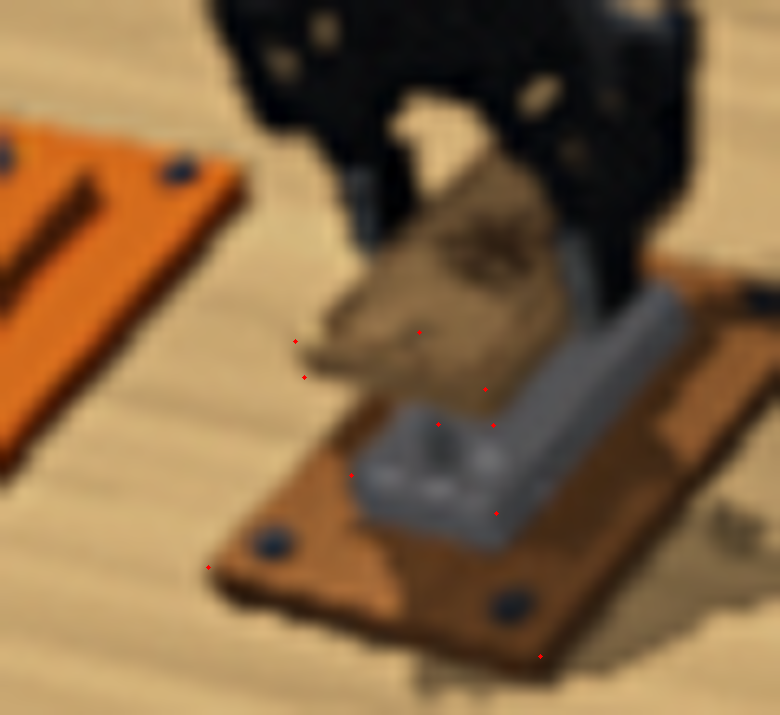

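servo_tool(twist=[[0.003,0.002,0],[0,0,0],[0,0,0],[0,0,0]], xyz=[[-0.1,-0.1,-0.8],[0,0,-0.6],[0,0,0],[0,0,0]], fingers=[0,0,0,0])

```text
time: 25.5
tool_pos: [0.5002, -0.3901, 0.0398]
tool_rot: [-0.491, -0.507, -0.494, 0.507]
contact_force: [0.3, -0.3, -0.4]
gripper_width: 0.639
```

Run:
```python
from fp import *
s=manip.state(); print(s["time"],s["tool_pos"].round(4),s["contact_force"].round(2),s["ft_torque"].round(2),s["gripper_width"])
print(delta(Rt(0,yaw=-.0305,flip=-1),[.5013,-.3914,.03]))
```

```text
25.5 [ 0.5002 -0.3901  0.0398] [ 0.29 -0.31 -0.4 ] [ 0.02  0.01 -0.02] 0.639060639797023
(array([-0.003, -0.004, -0.001]), array([ 0.11, -0.13, -0.98]))
```

servo_tool(twist=[[0,0,0],[0,0,0],[0,0,0]], xyz=[[0.1,-0.1,-0.2],[0,0,-0.2],[0,0,0]], fingers=[0,0,0])

```text
time: 25.88
tool_pos: [0.5013, -0.3911, 0.0359]
tool_rot: [-0.491, -0.507, -0.494, 0.507]
contact_force: [0.2, -0.1, -1.2]
gripper_width: 0.639
```

Run:
```python
from fp import *
s=manip.state(); print(s["time"],s["tool_pos"].round(4),s["contact_force"].round(2),s["ft_torque"].round(2),s["gripper_width"])
print(delta(Rt(0,yaw=-.0305,flip=-1),[.5013,-.3914,.03]))
crop("scene",120,155,180,210,13,"s23")
```

```text
25.875 [ 0.5013 -0.3911  0.0359] [ 0.16 -0.11 -1.24] [-0.07  0.07 -0.03] 0.63903050362941
(array([-0.003, -0.003, -0.001]), array([ 0.  , -0.03, -0.59]))
```

View pics/s23.png

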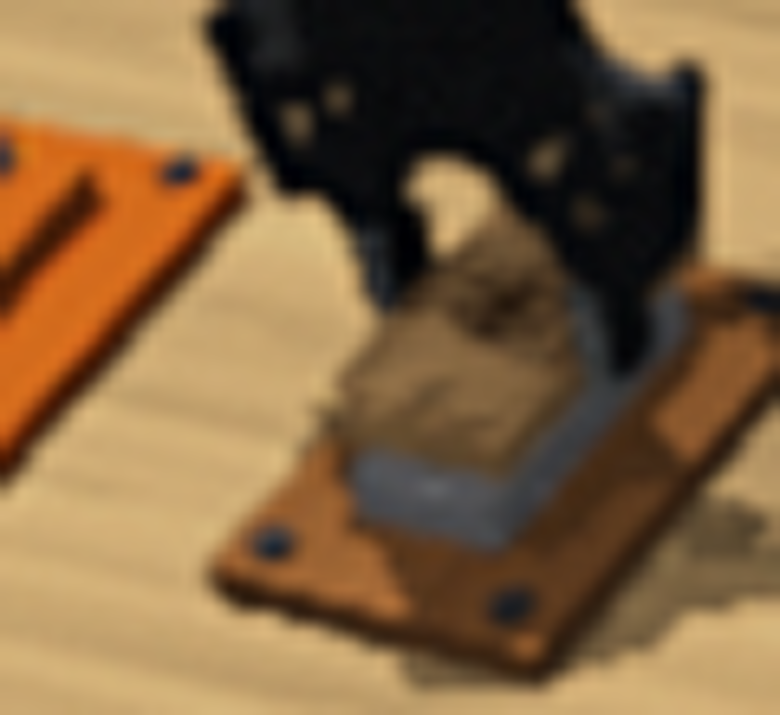

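servo_tool(twist=[[-0.003,-0.003,0],[0,0,0],[0,0,0]], xyz=[[0,0,-0.2],[0,0,-0.2],[0,0,0]], fingers=[0,0,0])

```text
time: 26.3
tool_pos: [0.5016, -0.3923, 0.0326]
tool_rot: [-0.493, -0.507, -0.492, 0.508]
contact_force: [-0.1, -4.4, -0.0]
gripper_width: 0.635
```

Run:
```python
from fp import *
s=manip.state(); print(s["time"],s["tool_pos"].round(4),s["contact_force"].round(2),s["ft_torque"].round(2),s["gripper_width"])
print(delta(Rt(0,yaw=-.0305,flip=-1),[.5013,-.3914,.03]))
```

```text
26.3 [ 0.5016 -0.3923  0.0326] [-0.14 -4.42 -0.05] [-0.7   0.04  0.02] 0.6349279791957643
(array([ 0.002,  0.001, -0.001]), array([-0.03,  0.09, -0.26]))
```

servo_tool(twist=[[0,0,0],[0,0,0],[0,0,0]], xyz=[[0,-0.1,-0.2],[0,0,-0.2],[0,0,0]], fingers=[0,0,0])

```text
time: 26.68
tool_pos: [0.5014, -0.3924, 0.0279]
tool_rot: [-0.493, -0.507, -0.492, 0.508]
contact_force: [1.1, -4.9, -1.3]
gripper_width: 0.639
```

Run:
```python
from fp import *
s=manip.state(); print(s["time"],s["tool_pos"].round(4),s["contact_force"].round(2),s["ft_torque"].round(2),s["gripper_width"])
```

```text
26.675 [ 0.5014 -0.3924  0.0279] [ 1.09 -4.85 -1.3 ] [-0.62 -0.08  0.09] 0.6387090037177501
```

servo_tool(twist=[[0,0,0],[0,0,0],[0,0,0]], xyz=[[0,-0.1,-0.2],[0,0,-0.2],[0,0,0]], fingers=[0,0,0])

```text
time: 27.05
tool_pos: [0.5011, -0.3926, 0.0234]
tool_rot: [0.492, 0.507, 0.493, -0.507]
contact_force: [1.4, -0.2, -1.2]
gripper_width: 0.637
```

Run:
```python
from fp import *
s=manip.state(); print(s["time"],s["tool_pos"].round(4),s["contact_force"].round(2),s["ft_torque"].round(2),s["gripper_width"])
crop("scene",120,155,180,210,13,"s24")
```

```text
27.05 [ 0.5011 -0.3926  0.0234] [ 1.45 -0.19 -1.25] [-0.21 -0.09  0.1 ] 0.6373071822258649
```

View pics/s24.png

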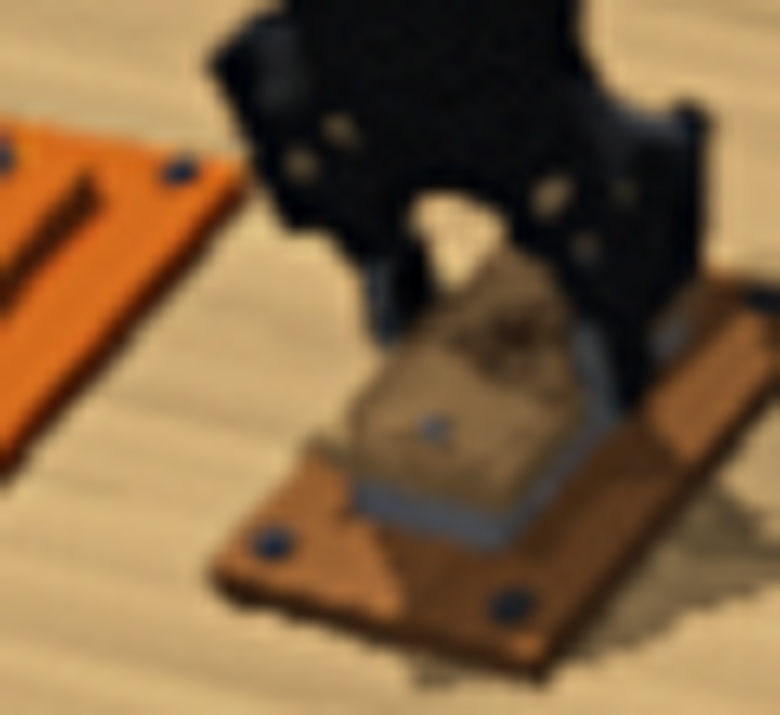

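servo_tool(twist=[[0,0,0],[0,0,0],[0,0,0]], xyz=[[0,0,-0.1],[0,0,-0.1],[0,0,0]], fingers=[0,0,0])

```text
time: 27.48
tool_pos: [0.5013, -0.3929, 0.0227]
tool_rot: [0.492, 0.507, 0.493, -0.507]
contact_force: [-3.0, 3.0, 3.9]
gripper_width: 0.64
```

servo_tool(twist=[[0,0,0],[0,0,0]], xyz=[[0,0.1,-0.1],[0,0,0]], fingers=[0,0])

```text
time: 27.72
tool_pos: [0.5013, -0.3929, 0.0227]
tool_rot: [-0.493, -0.507, -0.492, 0.508]
contact_force: [-4.2, 1.5, 8.6]
gripper_width: 0.638
```

Firm contact, z no longer dropping, so the plate is seated. Releasing and retreating.

servo_tool(twist=[[0,0,0],[0,0,0],[0,0,0],[0,0,0],[0,0,0],[0,0,0],[0,0,0],[0,0,0]], xyz=[[0,0,0.1],[0,0,0],[0,0,0],[0,0,0],[0,0,1],[0,0,4],[-3,0,5],[-5,0,5]], fingers=[0,0.75,0.95,0.95,0.95,0.95,0.95,0.95])

```text
time: 28.72
tool_pos: [0.4273, -0.3925, 0.1692]
tool_rot: [-0.494, -0.507, -0.492, 0.507]
contact_force: [0.5, -0.0, -0.0]
gripper_width: 0.952
```

servo_tool(twist=[[0,0,0],[0,0,0],[0,0,0],[0,0,0]], xyz=[[-5,-2,0],[-5,-2,0],[-3,-2,0],[0,0,0]], fingers=[0.95,0.95,0.95,0.95])

```text
time: 29.22
tool_pos: [0.2955, -0.4534, 0.1673]
tool_rot: [-0.492, -0.508, -0.491, 0.509]
contact_force: [0.4, 0.1, 0.3]
gripper_width: 0.953
```

Run:
```python
from fp import *
s=manip.state(); print(s["time"],s["tool_pos"].round(4),s["contact_force"].round(2),s["gripper_width"])
crop("scene",110,145,190,210,9,"s25")
crop("top",320,160,420,220,8,"t25")
cv2.imwrite("pics/s25f.png",cv2.resize(vision.grab_frame("scene")[:,:,::-1],(800,600)))
```

```text
29.225 [ 0.2955 -0.4534  0.1673] [0.37 0.14 0.32] 0.9530633339314798
```

View pics/s25.png

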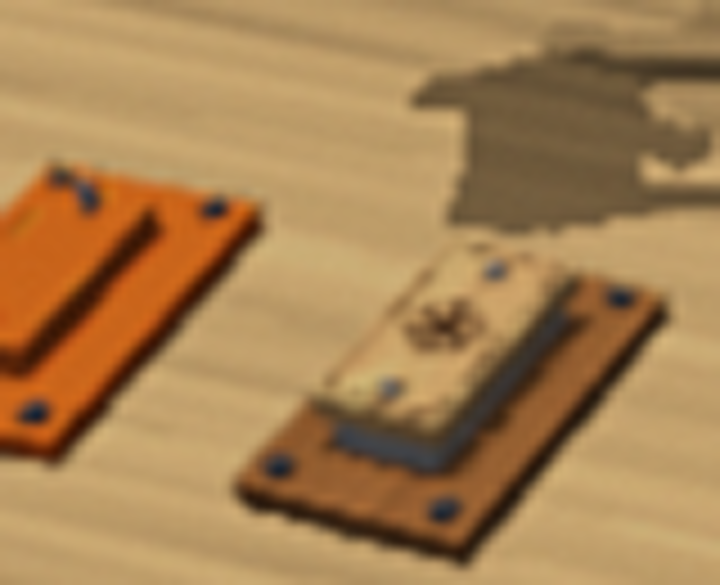

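View pics/t25.png

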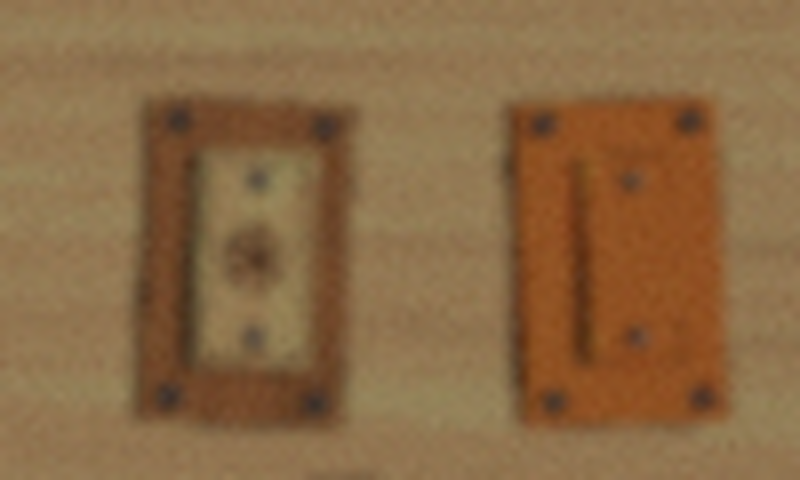

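View pics/s25f.png

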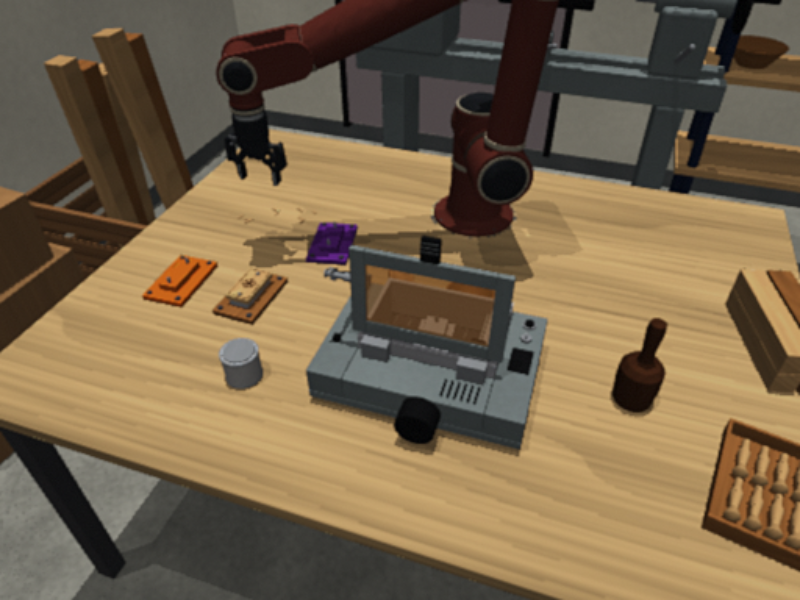

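```bash
python3 -c "
from plant import job
print(job.job_done())"
```

```text
the job is handed in; nothing more can be done
None
```

The job was done in the order asked and handed in at about 29 s of the 72 s allowed. The flap was lifted by its tab onto its stop, the stay swung up, and the flap brought forward until its stud rested in the hook. The backplate was then lifted off the nest and lowered over the dowels of the wooden jig.

**Final checks**
- **Flap:** it is still propped in the last scene picture. About 6 N of resistance built up when the stud met the hook, and the flap did not move on release.
- **Backplate:** both dowel tips show through its holes in both camera views. It stopped at tool height 22.7 mm, against 22.9 mm worked out for flush, and 8.6 N built up there with no further descent. I judged flushness from that height and force, not from a measurement of the released plate.
- **Bystanders:** the tin, the mallet and the orange and purple look-alikes look unmoved in the last scene picture. The bowl and sander were not in clear view and I did not check them again.

**Forces and disagreements**
- Wrist force reached about 80 N when the stay met its stop, under the 120 N limit, and I backed off straight away. The flap's stop gave about 35 N.
- The scene camera disagreed by 1 to 3 pixels with positions based mainly on the top view, and tool-position readings scattered by about 1 to 3 mm. The last fit was therefore done by contact force, shifting the tool 2 mm to the right as the dowels entered.

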